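Load the reagent tilt rack and tip it to 30 degrees

TASK

Stand the blue-capped and the yellow-capped vial gently (not dropped) in empty cells of the tilting rack, one per cell, beside the red-capped vial that is already there. Then tip the loaded rack until its red lever points at the green 30 degree mark, not past the red 40 degree mark, leave it there for two seconds and bring the rack fully back to level. All three vials end upright in cells, and the other two vials, the pipette and the tip box stay where they are.

Things in the scene. Friction and masses are not known exactly. Their poses are not given: they have to be found in the camera images.
- blue_vial: straight round reagent vial, 30 mm diameter and 80 mm tall, about 60 g (hidden spread 0.7 to 1.4 times): amber glass body with a paper label below, blue screw cap on the top 21 mm, same diameter as the body; stands upright on the bench, beside the rack to the left or right; to be put in the rack. Origin: centre of the underside, z up along the vial.
- yellow_vial: straight round reagent vial, 30 mm diameter and 80 mm tall, about 60 g (hidden spread 0.7 to 1.4 times): amber glass body with a paper label below, yellow screw cap on the top 21 mm, same diameter as the body; stands upright on the bench, beside the rack to the left or right; to be put in the rack. Origin: centre of the underside, z up along the vial.
- red_vial: straight round reagent vial, 30 mm diameter and 80 mm tall, about 60 g (hidden spread 0.7 to 1.4 times): amber glass body with a paper label below, red screw cap on the top 21 mm, same diameter as the body; already stands loose in one cell of the rack and stays in a cell. Origin: centre of the underside, z up along the vial.
- green_vial: straight round reagent vial, 30 mm diameter and 80 mm tall, about 60 g (hidden spread 0.7 to 1.4 times): amber glass body with a paper label below, green screw cap on the top 21 mm, same diameter as the body; stands on the bench; not part of the job. Origin: centre of the underside, z up along the vial.
- white_vial: straight round reagent vial, 30 mm diameter and 80 mm tall, about 60 g (hidden spread 0.7 to 1.4 times): amber glass body with a paper label below, white screw cap on the top 21 mm, same diameter as the body; stands on the bench; not part of the job. Origin: centre of the underside, z up along the vial.
- stand: fixed stand of the tilting rack: grey base plate 210 x 150 x 12 mm, two posts under the tray, a white dial disc on the far side. Origin: on the bench under the middle of the tray; z up; x runs from the tray to the dial and lever, roughly away from the robot; y runs along the row of cells. The tray's hinge axis is parallel to x, 90 mm above the bench over the origin.
- rack (a joint): tilt of the white four-cell tray in rad: 0 is level (against a stop, where it starts); grows as the lever's top moves to the stand's +y and the tray's +y end sinks; 0.524 is 30 degrees; far stop at 0.75. Tray 52 mm wide (x), 193 mm long (y). The hinge is stiff (0.6 N m friction): the rack stays at any angle it is left at; about 6 N on the lever's handle moves it.
- cell0 (a point): middle of the inner floor of the tray's cell at the -y end. Four square cells in one row, each 42 x 42 mm inside, 36 mm deep, 47 mm apart, walls 5 mm; floors 90 mm above the bench when level. The point turns with the tray: z points out of the cell, y along the row, x towards the lever
- cell1 (a point): the same for the second cell from the -y end
- cell2 (a point): the same for the third cell
- cell3 (a point): the same for the cell at the +y end
- lever_grip (a point): middle of the lever's red handle, a cylinder 18 mm in diameter and 50 mm long (25 mm above and below this point), on a thin red rod. The lever is fixed to the tray and upright when the rack is level; this point lies 100 mm from the hinge axis and 135 mm along the stand's +x from the tray's middle, 14 mm beyond the dial's far face. z points up along the lever.
- mark30 (a point): middle of the wide green 30 degree mark (26 to 34 degrees) on the far face of the white dial disc (75 mm radius about the hinge axis, 4 mm thick, its far face 120 mm along +x of the stand's origin); black ticks at 0 (straight up), 10 and 20 degrees, a red tick at 40, all on the stand's +y side
- pipette: white hand pipette lying on the right, about 310 mm long along its x, 30 mm high; bystander. Origin: underside of the handle's middle
- tip_box: blue box of yellow pipette tips, 85 x 120 x 57 mm, on the left; bystander. Origin: centre of the underside
Mind the look-alikes: they are no part of the job. What is shaped like the blue_vial but pink is not meant.

How it is judged (in metres and radians):
On the way, in this order (a step that is already met when the one before it is completed fails the run):
1. a first vial (blue or yellow) stands in a cell of the rack and is let go (((((distance between blue_vial and cell0 below 0.014 m or distance between blue_vial and cell1 below 0.014 m or distance between blue_vial and cell2 below 0.014 m or distance between blue_vial and cell3 below 0.014 m) and angle between the z axis of blue_vial and the z axis of cell0, either way round below 0.4 rad) and contact force between blue_vial and the fingers below 0.2 N) or (((distance between yellow_vial and cell0 below 0.014 m or distance between yellow_vial and cell1 below 0.014 m or distance between yellow_vial and cell2 below 0.014 m or distance between yellow_vial and cell3 below 0.014 m) and angle between the z axis of yellow_vial and the z axis of cell0, either way round below 0.4 rad) and contact force between yellow_vial and the fingers below 0.2 N))), for 0.2 s.
2. both vials stand in cells, let go, the red one too, with the rack level ((distance between blue_vial and cell0 below 0.014 m or distance between blue_vial and cell1 below 0.014 m or distance between blue_vial and cell2 below 0.014 m or distance between blue_vial and cell3 below 0.014 m) and angle between the z axis of each of blue_vial, yellow_vial, red_vial and the z axis of cell0, either way round below 0.4 rad and contact force between each of blue_vial, yellow_vial and the fingers below 0.2 N and (distance between yellow_vial and cell0 below 0.014 m or distance between yellow_vial and cell1 below 0.014 m or distance between yellow_vial and cell2 below 0.014 m or distance between yellow_vial and cell3 below 0.014 m) and (distance between red_vial and cell0 below 0.014 m or distance between red_vial and cell1 below 0.014 m or distance between red_vial and cell2 below 0.014 m or distance between red_vial and cell3 below 0.014 m) and value of joint rack below 0.09 rad), for 0.2 s.
3. the loaded rack stands tipped at 30 degrees (26 to 34) for 1.5 s, all three vials in their cells (value of joint rack between 0.454 and 0.593 rad and (distance between blue_vial and cell0 below 0.014 m or distance between blue_vial and cell1 below 0.014 m or distance between blue_vial and cell2 below 0.014 m or distance between blue_vial and cell3 below 0.014 m) and angle between the z axis of each of blue_vial, yellow_vial, red_vial and the z axis of cell0, either way round below 0.45 rad and (distance between yellow_vial and cell0 below 0.014 m or distance between yellow_vial and cell1 below 0.014 m or distance between yellow_vial and cell2 below 0.014 m or distance between yellow_vial and cell3 below 0.014 m) and (distance between red_vial and cell0 below 0.014 m or distance between red_vial and cell1 below 0.014 m or distance between red_vial and cell2 below 0.014 m or distance between red_vial and cell3 below 0.014 m)), for 1.5 s.
At the end, for the whole second after the job is handed in: The rack is level again (within 2 degrees of its stop) and the blue-, yellow- and red-capped vials stand at rest, upright within 11 degrees, each on the floor of its own cell (within 14 mm of a cell's middle) (value of joint rack below 0.035 rad and (distance between blue_vial and cell0 below 0.014 m or distance between blue_vial and cell1 below 0.014 m or distance between blue_vial and cell2 below 0.014 m or distance between blue_vial and cell3 below 0.014 m) and angle between the z axis of each of blue_vial, yellow_vial, red_vial and the z axis of cell0, either way round below 0.2 rad and (distance between yellow_vial and cell0 below 0.014 m or distance between yellow_vial and cell1 below 0.014 m or distance between yellow_vial and cell2 below 0.014 m or distance between yellow_vial and cell3 below 0.014 m) and (distance between red_vial and cell0 below 0.014 m or distance between red_vial and cell1 below 0.014 m or distance between red_vial and cell2 below 0.014 m or distance between red_vial and cell3 below 0.014 m) and linear speed of each of blue_vial, yellow_vial, red_vial below 0.02 m/s and angle between each of blue_vial, yellow_vial, red_vial's own z axis and vertical below 0.2 rad); the robot touches nothing.
It fails at once if the rack is tipped past 40 degrees (value of joint rack above 0.7 rad).
It fails at once if a vial is dropped (moves faster than 0.65 m/s while no finger touches it) ((contact force between blue_vial and the fingers below 0.02 N and linear speed of blue_vial above 0.65 m/s) or (contact force between yellow_vial and the fingers below 0.02 N and linear speed of yellow_vial above 0.65 m/s) or (contact force between red_vial and the fingers below 0.02 N and linear speed of red_vial above 0.65 m/s)).
It fails at once if a bystander on the bench is moved by more than 30 mm (distance of any of green_vial, white_vial, pipette, tip_box from where it was at the start of the episode above 0.03 m).
It also fails if it takes over 72 s, if anything falls off the work surface, if the arm or the gripper's body presses on something with over 40 N, if the wrist force passes 120 N, or if a joint passes its speed limit or range.

ROBOT

A 6-joint arm with a two-finger parallel gripper is mounted at the origin on the work surface. World frame = base frame: x ahead of the robot, y to its left, z up, the work surface at z = 0. Lengths are in mm, angles in degrees, forces in N, time in s.
With the tool pointing down it reaches from about 350 to 850 mm from the base axis. Payload 8.1 kg.
Tool frame: the origin (TCP) lies midway between the tips of the shut fingers; the grasp point (between the pads) lies hold_point_z behind it (hold_point_z is the distance from the TCP to the grasp point, in mm); z points along the fingers, x is the direction in which the jaws open and shut, and the axes are right-handed (so a half turn about z gives the same grasp; the last joint's range is limited). The gripper opens to 85 mm and grips with 20 to 120 N. Pads are 22 mm wide; open, the fingers measure 114 mm over their backs; the gripper's body (76 mm by 85 mm) begins 54 mm behind the grasp point. The pads swing forward as they close: fully open they stand 13 mm farther back than shut.
Start: joints at [65.237, 7.471, 85.268, -0, 87.261, -4.893], TCP at [203.913, 564.291, 231.292] pointing down, gripper open.
Joint ranges: [-169.43, 169.43], [-51.17, 129.36], [1.28, 143.12], [-76.62, 256.62], [0, 156.53], [-152.29, 152.29]. Speed limits (degrees/s): [136.94, 136.94, 159.86, 180, 180, 180].

INTERFACE

Orientations are given as [roll, pitch, yaw] about the fixed x, y, z axes, in that order (R = Rz(yaw) Ry(pitch) Rx(roll)).
In Python, from bench import * gives the robot as it stands.
- The arm moves only by the shell command python3 -m pendant 'ROWS' [OPENING] [FORCE]. ROWS is JSON, a list that holds one entry, the list of rows, each a list of 4 numbers: the shift along the tool's x, y, z normalised to -1 to 1, where 1 is 0.02 m, then the turn about the tool's z normalised to -1 to 1, where 1 is 0.08 rad. A call has exactly 10 rows; each row shifts and turns the pose as measured when the row begins, along the tool's axes as they then stand; what a row does not reach is not made up. A row lasts 1/12 s, in which the tool goes at most 41.7 mm and 7.16 degrees, less where a joint would pass 70% of its speed; a pose out of reach is approached as far as the arm can. A call with a number of a shift or a turn outside -1 to 1 is refused whole. A call with a gripper value outside its range is refused whole. OPENING is the gripper's target within -1 to 1 (fully open at 1, half-way at 0, shut at -1), set as the call begins (- or left out, the last holds). The fingers move at their own pace and stop on an object; FORCE is the grip in N (left out, the last holds). Time passes only in rows, so rows that do not move let the fingers close, or fill a call up. It gives the time, the measured TCP pose, the force and the opening at its end, in the units of the state.
- sense(): the state, without advancing time (a new reading comes with each control period).
- snapshot(name): name is "side" or "top" or "wrist"; returns the picture (384x512x3 uint8, red, green, blue); there is no depth.
- calibration(name): a dict with "mtx" (3x3 intrinsics, pixels), "world_to_cam" (4x4, takes a point from world to camera coordinates); the wrist camera has in their place "hand_eye" (4x4, takes a point from camera to tool coordinates, whose origin is the TCP and whose axes are the tool frame's). Camera axes: x right, y down, z forward; pixel columns grow to the right and rows downward; lengths in mm; the calibration is good to about 2 mm. A picture is of the moment at which its call begins: read the wrist's pose just before it. calibration takes no time and is no camera call.
- hand_in(): hands the job in, once; it reports no verdict.
The state is a dict: "time": time; "joint_pos": joint angles; "qd": joint speeds; "joint_efforts": joint torques, N m; "tool_pos": TCP position; "tcp_rot": TCP orientation; "ft_force": force on the tool from outside, world axes, zero at the start; "wrist_torque": the same for the moment, N m; "finger_gap": finger opening in mm.
Only numpy, scipy, OpenCV 4.12 (cv2) and the standard library are available. Lean on these libraries where they do the work, as an engineer would, in place of code of your own. Each camera call takes 0.05 s, during which the arm holds its last target.

## Working session

There is one attempt and no reset: what is moved stays moved. The work goes in short steps, Python scripts to look and compute and a shell command to move; the robot and the scene stay as the last step left them, time stands still between calls to the robot, and variables do not carry over. Pictures are saved under pics/ and viewed, and the job is handed in when it is done.

```bash
mkdir -p pics; ls; python3 - <<'E'
from bench import *
import cv2
s=sense();print(s)
for n in ["side","top","wrist"]:
    im=snapshot(n); cv2.imwrite(f"pics/{n}0.png",im[:,:,::-1]); c=calibration(n); print(n,{k:v.tolist() if hasattr(v,'tolist') else v for k,v in c.items()})
import bench
try: print(hold_point_z)
except Exception as e: print(e)
E
```

```text
pics
{'time': 0.0, 'joint_pos': array([ 6.52383348e+01,  7.51602959e+00,  8.53298110e+01, -1.66086348e-03,
        8.72632189e+01, -4.89282702e+00]), 'qd': array([-0.01783007, -0.01452143, -0.04487492, -0.10647625, -0.09296265,
        0.06658942]), 'joint_efforts': array([-6.63345945e-04, -5.69399035e+01, -5.00543010e+01, -1.54449731e-05,
        1.47143978e-02,  1.12230370e-05]), 'tool_pos': array([203.66961402, 563.77288909, 230.22975179]), 'tcp_rot': array([-1.79992351e+02,  1.08803563e-01,  7.01312500e+01]), 'ft_force': array([-0.29201559, -0.07144303, -0.62537348]), 'wrist_torque': array([ 0.00959042,  0.0100139 , -0.01796124]), 'finger_gap': 85.37507747067764}
side {'mtx': [[470.10127610240113, 0.0, 255.96268316060767], [0.0, 470.10127610240113, 190.19581476668404], [0.0, 0.0, 1.0]], 'world_to_cam': [[0.8543103409713073, -0.5194693360666165, 0.01747713351776454, -440.41349020330546], [-0.2958003170105686, -0.5135668748995129, -0.8054509528595739, 268.0781097934971], [0.42738274855910646, 0.6829353365381361, -0.592404686292746, 1407.1345103525732], [0.0, 0.0, 0.0, 1.0]]}
top {'
[... 163 characters left out ...]
0320178470897, -0.0022227111944175338, 25.891041378788906], [-0.9756232194335821, 0.043381961206528194, -0.2151216845042072, 534.7096247485208], [0.21500987612371267, -0.007282359387394082, -0.9765847225975935, 1320.422280008322], [0.0, 0.0, 0.0, 1.0]]}
wrist {'mtx': [[328.6297021129994, 0.0, 251.8906222824582], [0.0, 328.6297021129994, 189.15829709773246], [0.0, 0.0, 1.0]], 'hand_eye': [[0.9999996163008605, 0.00015184351513593952, 0.0008627523850506086, -0.10544818249880183], [-0.00041443080249922926, 0.9496819182577448, 0.31321571221986744, -80.78092931082317], [-0.0007717805652770393, -0.31321594959043164, 0.9496816167942403, -142.18588032273922], [0.0, 0.0, 0.0, 1.0]]}
18.700000000000003
```

View pics/top0.png

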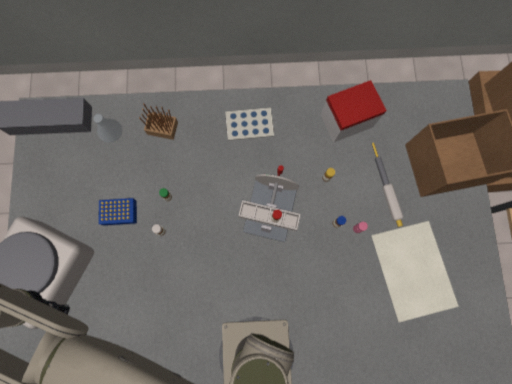

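View pics/side0.png

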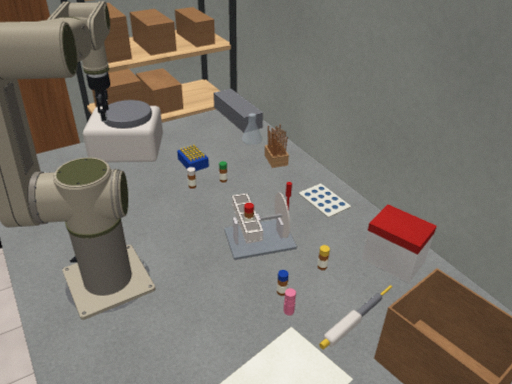

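View pics/wrist0.png

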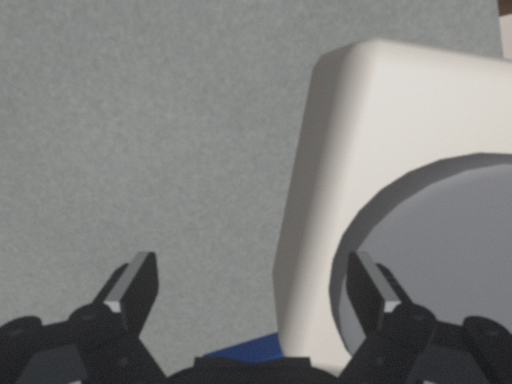

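The top view shows the yellow cap at (330,173), blue at (341,220), the pink decoy at (362,228), the tray around (270,214) with the red vial at (277,214), and the lever at (280,170). I'll enlarge it next.

```bash
python3 - <<'E'
import cv2
a=cv2.imread("pics/top0.png")[150:250,225:385]
cv2.imwrite("pics/top0c.png",cv2.resize(a,None,fx=5,fy=5,interpolation=cv2.INTER_CUBIC))
a=cv2.imread("pics/side0.png")[170:320,215:345]
cv2.imwrite("pics/side0c.png",cv2.resize(a,None,fx=4,fy=4,interpolation=cv2.INTER_CUBIC))
E
```

```text
(no output)
```

View pics/top0c.png

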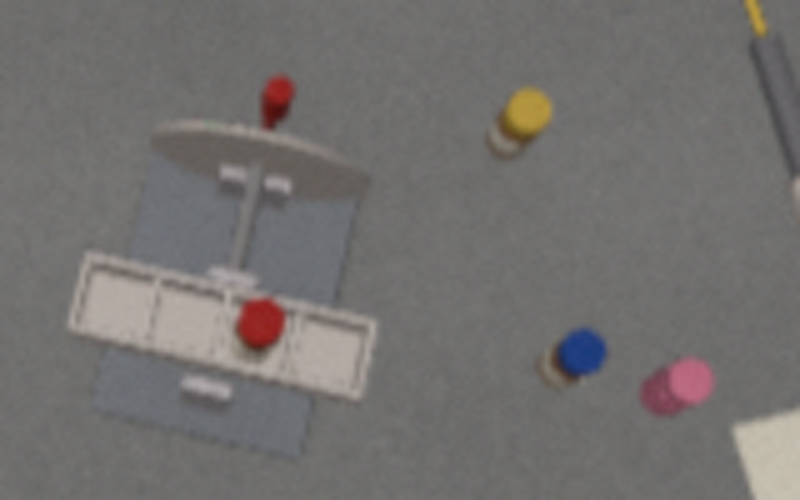

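View pics/side0c.png

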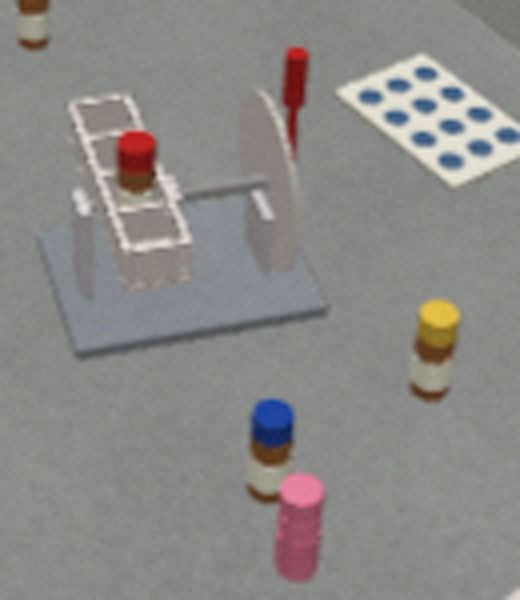

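```bash
cat > h.py <<'E'
import numpy as np, cv2
from scipy.optimize import least_squares
from scipy.spatial.transform import Rotation as R
from bench import *
def proj(n,P):
    c=calibration(n);P=np.atleast_2d(P).astype(float);M=np.array(c["world_to_cam"]);K=np.array(c["mtx"])
    q=P@M[:3,:3].T+M[:3,3];q=q@K.T;return q[:,:2]/q[:,2:]
def stand2w(p,P):
    x,y,t=p;P=np.atleast_2d(P).astype(float);c,s=np.cos(t),np.sin(t)
    return np.c_[x+c*P[:,0]-s*P[:,1],y+s*P[:,0]+c*P[:,1],P[:,2]]
def pose(s):
    T=np.eye(4);T[:3,:3]=R.from_euler('xyz',s["tcp_rot"],degrees=True).as_matrix();T[:3,3]=s["tool_pos"];return T
def wproj(T,P):
    c=calibration("wrist");E=np.linalg.inv(T@np.array(c["hand_eye"]));K=np.array(c["mtx"])
    q=np.atleast_2d(P)@E[:3,:3].T+E[:3,3];q=q@K.T;return q[:,:2]/q[:,2:]
def wray(T,uv,z):
    c=calibration("wrist");E=T@np.array(c["hand_eye"]);K=np.array(c["mtx"])
    d=E[:3,:3]@np.linalg.solve(K,[uv[0],uv[1],1.]);o=E[:3,3];return o+d*(z-o[2])/d[2]
E
python3 - <<'E'
from h import *
t=lambda a:(np.array(a)+.5)/5-.5+[225,150]
s=lambda a:(np.array(a)+.5)/4-.5+[215,170]
top={'red':((261,324),),'yellow':((528,111),),'blue':((582,350),)}
def tri(a,b,z):
    f=lambda p:np.r_[proj("top",[[*p,z]])[0]-a,proj("side",[[*p,z]])[0]-b]
    r=least_squares(f,[550,-100]);return r.x,r.fun
for n,a,b,z in [('red',(261,322),(137,141),170),('yellow',(528,111),(439,309),80),('blue',(582,350),(273,409),80),('pink',(691,380),(303,490),80),('lever',(280,87),(297,53),215)]:
    print(n,*tri(t(a),s(b),z))
C=np.array([[26,96.5,126],[26,-96.5,126],[-26,-96.5,126],[-26,96.5,126]])
tu=t([(90,253),(378,320),(362,400),(68,330)]);su=s([(130,95),(188,240),(125,248),(70,100)])
f=lambda p:np.r_[(proj("top",stand2w(p,C))-tu).ravel(),(proj("side",stand2w(p,C))-su).ravel()]
r=least_squares(f,[550,-50,-.2]);print(r.x,np.degrees(r.x[2]),r.fun.round(1))
for n,P in [('c0',[0,-70.5,90]),('c1',[0,-23.5,90]),('c2',[0,23.5,90]),('c3',[0,70.5,90]),('lever',[135,0,190]),('levertop',[135,0,215])]: print(n,stand2w(r.x,P).round(1))
E
```

```text
red [434.93287727 -83.65739269] [ 0.00372118 -0.29273569 -0.25524129  0.21213511]
yellow [ 585.98583457 -278.66912361] [-0.44893128 -0.34099123 -0.08955627  0.73885973]
blue [ 420.8166684  -300.15891001] [-0.38328595 -0.17894353  0.00452184  0.50418145]
pink [ 397.33910848 -371.23003623] [ 0.00473484 -0.0636058  -0.04781119  0.03177639]
lever [570.65168179 -99.83172251] [-0.1453004   0.22812508  0.2641299   0.01400776]
[ 4.40168213e+02 -6.19572391e+01 -2.87958893e-01] -16.49882923844089 [-0.9 -0.5  0.   0.4 -0.3  0.1 -0.4 -0.4 -0.1 -0.5  0.9  0.7 -0.2  1.4
 -0.4  0.5]
c0 [[ 420.1 -129.6   90. ]]
c1 [[433.5 -84.5  90. ]]
c2 [[446.8 -39.4  90. ]]
c3 [[460.2   5.6  90. ]]
lever [[ 569.6 -100.3  190. ]]
levertop [[ 569.6 -100.3  215. ]]
```

```bash
cat >> h.py <<'E'
def plan(tx,ty,tz,yaw=None,n=10,gain=1.0):
    s=sense();p=s["tool_pos"].copy();y=s["tcp_rot"][2]
    yaw=y if yaw is None else yaw
    dy=(yaw-y+180)%360-180
    d=(np.array([tx,ty,tz])-p)/n*gain; 
    for i in range(n):
        a=np.radians(y+dy*i/n)
        X=np.array([np.cos(a),np.sin(a),0]);Y=np.array([np.sin(a),-np.cos(a),0])
        r=[d@X/20,d@Y/20,-d[2]/20,-np.radians(dy/n)/.08]
        print([float(round(v,2)) for v in r],end=',')
    print()
    print('pos',p.round(1),'rot',s["tcp_rot"].round(2),'t',round(s["time"],2),'F',s["ft_force"].round(1),'gap',round(s["finger_gap"],1))
E
python3 -c "
from h import *
plan(390,250,240,25,n=20)"
```

```text
[-0.58, 0.7, -0.02, 0.49],[-0.55, 0.73, -0.02, 0.49],[-0.52, 0.75, -0.02, 0.49],[-0.49, 0.77, -0.02, 0.49],[-0.46, 0.79, -0.02, 0.49],[-0.43, 0.8, -0.02, 0.49],[-0.4, 0.82, -0.02, 0.49],[-0.37, 0.84, -0.02, 0.49],[-0.33, 0.85, -0.02, 0.49],[-0.3, 0.86, -0.02, 0.49],[-0.26, 0.87, -0.02, 0.49],[-0.23, 0.88, -0.02, 0.49],[-0.2, 0.89, -0.02, 0.49],[-0.16, 0.9, -0.02, 0.49],[-0.12, 0.9, -0.02, 0.49],[-0.09, 0.91, -0.02, 0.49],[-0.05, 0.91, -0.02, 0.49],[-0.02, 0.91, -0.02, 0.49],[0.02, 0.91, -0.02, 0.49],[0.05, 0.91, -0.02, 0.49],
pos [203.7 563.9 230.5] rot [-1.7999e+02  8.0000e-02  7.0130e+01] t 0.15 F [-0.   1.3  0.9] gap 85.4
```

```bash
python3 -m pendant '[[[-0.6,0.7,-0.02,0.5],[-0.55,0.75,-0.02,0.5],[-0.5,0.75,-0.02,0.5],[-0.5,0.8,-0.02,0.5],[-0.45,0.8,-0.02,0.5],[-0.4,0.8,-0.02,0.5],[-0.4,0.8,-0.02,0.5],[-0.35,0.85,-0.02,0.5],[-0.3,0.85,-0.02,0.5],[-0.3,0.85,-0.02,0.5]]]' 1
python3 -c "
from h import *
plan(400,150,245,10,n=20)"
```

```text
time: 0.98
tool_pos: [297.2, 401.1, 230.0]
tcp_rot: [180.0, 0.5, 46.5]
ft_force: [1.0, -0.6, 0.1]
finger_gap: 85.4
[-0.28, 0.62, -0.04, 0.4],[-0.26, 0.63, -0.04, 0.4],[-0.24, 0.63, -0.04, 0.4],[-0.22, 0.64, -0.04, 0.4],[-0.2, 0.65, -0.04, 0.4],[-0.18, 0.65, -0.04, 0.4],[-0.16, 0.66, -0.04, 0.4],[-0.14, 0.66, -0.04, 0.4],[-0.11, 0.67, -0.04, 0.4],[-0.09, 0.67, -0.04, 0.4],[-0.07, 0.67, -0.04, 0.4],[-0.05, 0.68, -0.04, 0.4],[-0.03, 0.68, -0.04, 0.4],[-0.01, 0.68, -0.04, 0.4],[0.02, 0.68, -0.04, 0.4],[0.04, 0.68, -0.04, 0.4],[0.06, 0.68, -0.04, 0.4],[0.08, 0.67, -0.04, 0.4],[0.1, 0.67, -0.04, 0.4],[0.12, 0.67, -0.04, 0.4],
pos [297.2 401.1 230. ] rot [179.96   0.51  46.53] t 0.98 F [ 1.  -0.6  0.1] gap 85.4
```

```bash
python3 -m pendant '[[[-0.4,0.9,-0.1,0.6],[-0.36,0.92,-0.1,0.6],[-0.32,0.94,-0.1,0.6],[-0.28,0.95,-0.1,0.6],[-0.24,0.96,-0.1,0.6],[-0.2,0.97,-0.1,0.6],[-0.16,0.98,-0.1,0.6],[-0.12,1,-0.1,0.6],[-0.08,1,-0.1,0.6],[-0.04,1,-0.1,0.6]]]'
python3 -c "
from h import *
plan(420.8,-300.2,240,-16.5,n=30)"
```

```text
time: 1.82
tool_pos: [368.2, 204.9, 248.5]
tcp_rot: [179.6, 0.7, 17.7]
ft_force: [-0.2, -0.3, 0.6]
finger_gap: 85.4
[-0.17, 0.83, 0.01, 0.25],[-0.16, 0.83, 0.01, 0.25],[-0.14, 0.83, 0.01, 0.25],[-0.12, 0.84, 0.01, 0.25],[-0.11, 0.84, 0.01, 0.25],[-0.09, 0.84, 0.01, 0.25],[-0.07, 0.84, 0.01, 0.25],[-0.06, 0.84, 0.01, 0.25],[-0.04, 0.85, 0.01, 0.25],[-0.02, 0.85, 0.01, 0.25],[-0.01, 0.85, 0.01, 0.25],[0.01, 0.85, 0.01, 0.25],[0.03, 0.85, 0.01, 0.25],[0.05, 0.85, 0.01, 0.25],[0.06, 0.84, 0.01, 0.25],[0.08, 0.84, 0.01, 0.25],[0.1, 0.84, 0.01, 0.25],[0.11, 0.84, 0.01, 0.25],[0.13, 0.84, 0.01, 0.25],[0.15, 0.83, 0.01, 0.25],[0.16, 0.83, 0.01, 0.25],[0.18, 0.83, 0.01, 0.25],[0.2, 0.82, 0.01, 0.25],[0.21, 0.82, 0.01, 0.25],[0.23, 0.82, 0.01, 0.25],[0.24, 0.81, 0.01, 0.25],[0.26, 0.81, 0.01, 0.25],[0.28, 0.8, 0.01, 0.25],[0.29, 0.79, 0.01, 0.25],[0.31, 0.79, 0.01, 0.25],
pos [368.2 204.9 248.5] rot [179.61   0.71  17.7 ] t 1.82 F [-0.2 -0.3  0.6] gap 85.4
```

```bash
python3 -m pendant '[[[-0.2,0.98,0,0.4],[-0.18,0.98,0,0.4],[-0.15,0.98,0,0.4],[-0.12,0.98,0,0.4],[-0.1,1,0,0.4],[-0.06,1,0,0.4],[-0.03,1,0,0.4],[0,1,0,0.4],[0.02,1,0,0.4],[0.05,1,0,0.4]]]'
python3 -m pendant '[[[0.08,0.98,0,0.3],[0.1,0.98,0,0.3],[0.12,0.98,0,0.3],[0.15,0.98,0,0.3],[0.17,0.98,0,0.3],[0.2,0.98,0,0.3],[0.22,0.98,0,0.3],[0.25,0.98,0,0.3],[0.27,0.98,0,0.2],[0.3,0.95,0,0.2]]]'
python3 -c "
from h import *
s=sense();im=snapshot('wrist');cv2.imwrite('pics/w1.png',im[:,:,::-1])
T=pose(s);print(wproj(T,[[420.8,-300.2,80],[420.8,-300.2,0],[420.1,-129.6,126]]))
plan(420.8,-300.2,150,-16.5,n=10)"
```

```text
time: 2.65
tool_pos: [382.7, -4.1, 249.1]
tcp_rot: [179.4, 0.6, -1.6]
ft_force: [0.5, -0.4, 0.7]
finger_gap: 85.8
time: 3.48
tool_pos: [389.0, -213.2, 249.0]
tcp_rot: [179.3, 0.6, -15.3]
ft_force: [0.4, 0.2, 0.4]
finger_gap: 85.6
[[304.86025586 235.7060392 ]
 [295.95079844 206.99428434]
 [264.46787473  67.09229936]]
[0.27, 0.36, 0.49, 0.02],[0.27, 0.36, 0.49, 0.02],[0.27, 0.36, 0.49, 0.02],[0.27, 0.36, 0.49, 0.02],[0.27, 0.36, 0.49, 0.02],[0.27, 0.36, 0.49, 0.02],[0.27, 0.36, 0.49, 0.02],[0.27, 0.36, 0.49, 0.02],[0.27, 0.36, 0.49, 0.02],[0.27, 0.36, 0.49, 0.02],
pos [ 388.9 -216.2  248.9] rot [179.18   0.54 -15.41] t 3.53 F [-2.2 -2.   0.1] gap 85.2
```

View pics/w1.png

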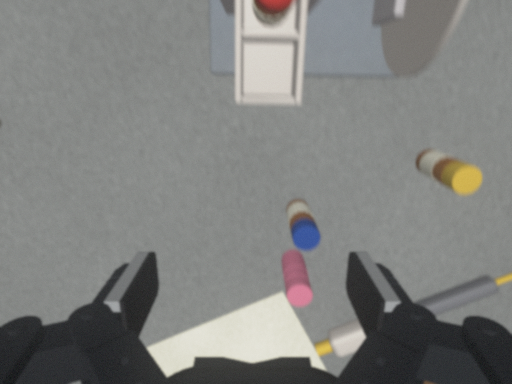

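```bash
python3 -m pendant '[[[0.35,0.48,0.75,0.05],[0.35,0.48,0.75,0.05],[0.35,0.48,0.75,0.05],[0.35,0.45,0.75,0.05],[0.35,0.45,0.75,0],[0.35,0.45,0.75,0],[0.3,0.4,0.7,0],[0.15,0.25,0.6,0],[0,0.1,0.5,0],[0,0,0.2,0]]]'
python3 -c "
from h import *
s=sense();im=snapshot('wrist');cv2.imwrite('pics/w2.png',im[:,:,::-1])
T=pose(s);print(wproj(T,[[420.8,-300.2,80]]))
plan(420.8,-300.2,42,-16.5,n=8)"
```

```text
time: 4.37
tool_pos: [417.0, -304.9, 113.6]
tcp_rot: [179.2, 0.5, -16.6]
ft_force: [-1.6, 0.4, -0.5]
finger_gap: 85.4
[[256.76916683 216.31085232]]
[0.02, -0.03, 0.45, -0.0],[0.02, -0.03, 0.45, -0.0],[0.02, -0.03, 0.45, -0.0],[0.02, -0.03, 0.45, -0.0],[0.02, -0.03, 0.45, -0.0],[0.02, -0.03, 0.45, -0.0],[0.02, -0.03, 0.45, -0.0],[0.02, -0.03, 0.45, -0.0],
pos [ 416.8 -304.4  113.2] rot [179.21   0.54 -16.58] t 4.42 F [-0.1  0.6  0.1] gap 85.7
```

View pics/w2.png

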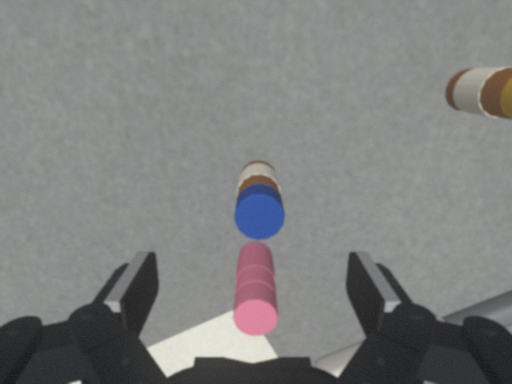

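```bash
python3 -m pendant '[[[0.06,-0.06,0.5,0],[0.05,-0.06,0.5,0],[0.05,-0.05,0.5,0],[0.05,-0.05,0.5,0],[0.05,-0.05,0.5,0],[0,0,0.45,0],[0,0,0.35,0],[0,0,0.1,0],[0,0,0,0],[0,0,0,0]]]'
python3 -c "
from h import *
plan(422,-299.2,42,-16.5,n=5)"
```

```text
time: 5.25
tool_pos: [423.7, -299.5, 39.2]
tcp_rot: [179.2, 0.5, -16.5]
ft_force: [0.1, 0.0, -0.6]
finger_gap: 85.7
[-0.02, 0.0, -0.03, 0.0],[-0.02, 0.0, -0.03, 0.0],[-0.02, 0.0, -0.03, 0.0],[-0.02, 0.0, -0.03, 0.0],[-0.02, 0.0, -0.03, 0.0],
pos [ 423.7 -299.5   39.2] rot [179.21   0.47 -16.48] t 5.25 F [ 0.1  0.  -0.6] gap 85.7
```

```bash
python3 -m pendant '[[[-0.05,0,-0.1,0],[0,0,-0.1,0],[0,0,0,0],[0,0,0,0],[0,0,0,0],[0,0,0,0],[0,0,0,0],[0,0,0,0],[0,0,0,0],[0,0,0,0]]]' -1 40
```

```text
time: 6.08
tool_pos: [424.1, -300.7, 46.4]
tcp_rot: [179.1, 0.2, -16.5]
ft_force: [0.6, 0.4, -0.3]
finger_gap: 28.9
```

```bash
python3 -m pendant '[[[0,0,-0.4,0],[0,0,-0.8,0],[0,0,-1,0],[0,0,-1,0],[0,0,-1,0],[0,0,-1,0],[0,-0.3,-1,0],[0,-0.6,-1,0],[0,-0.9,-1,0],[0,-1,-0.9,0]]]'
python3 -c "
from h import *
s=sense();im=snapshot('wrist');cv2.imwrite('pics/w3.png',im[:,:,::-1])
print(s['finger_gap'])
T=pose(s);print(T.round(2).tolist())
p=[440.2,-62,-.288]
print(wproj(T,stand2w(p,[[26,-96.5,126],[-26,-96.5,126],[26,96.5,126],[-26,96.5,126]])))
plan(446.8,-39.4,240,-16.5,n=10)"
```

```text
time: 6.92
tool_pos: [437.5, -243.0, 234.3]
tcp_rot: [179.3, 0.8, -16.8]
ft_force: [0.1, -0.2, -0.3]
finger_gap: 28.9
28.947888369911233
[[0.96, -0.29, -0.02, 437.47], [-0.29, -0.96, -0.01, -242.99], [-0.01, 0.01, -1.0, 234.28], [0.0, 0.0, 0.0, 1.0]]
[[ 222.40534377   82.92641952]
 [ 150.84707898   83.22680583]
 [ 210.30317087 -297.90439831]
 [ 113.27782361 -295.81826586]]
[-0.26, -0.97, -0.01, -0.0],[-0.26, -0.97, -0.01, -0.0],[-0.26, -0.97, -0.01, -0.0],[-0.26, -0.97, -0.01, -0.0],[-0.26, -0.97, -0.01, -0.0],[-0.26, -0.97, -0.01, -0.0],[-0.25, -0.97, -0.01, -0.0],[-0.25, -0.97, -0.01, -0.0],[-0.25, -0.97, -0.01, -0.0],[-0.25, -0.97, -0.01, -0.0],
pos [ 440.1 -240.7  238.8] rot [179.31   0.47 -16.67] t 6.97 F [3.1 2.3 3.5] gap 28.9
```

View pics/w3.png

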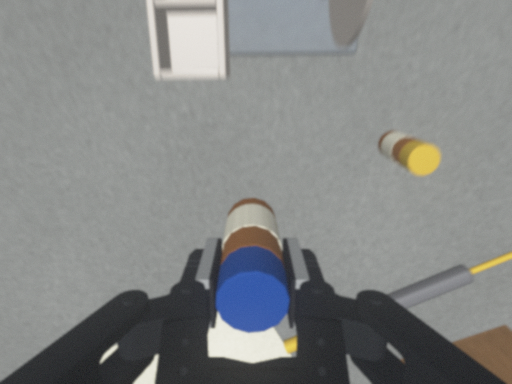

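```bash
python3 -m pendant '[[[-0.26,-0.9,-0.05,0],[-0.26,-0.95,-0.05,0],[-0.25,-0.95,0,0],[-0.25,-0.95,0,0],[-0.25,-0.95,0,0],[-0.25,-0.95,0,0],[-0.25,-0.95,0,0],[-0.25,-0.9,0,0],[-0.2,-0.8,0,0],[-0.2,-0.6,0,0]]]'
python3 -m pendant '[[[0,-0.2,0,0],[0,0,0,0],[0,0,0,0],[0,0,0,0],[0,0,0,0],[0,0,0,0],[0,0,0,0],[0,0,0,0],[0,0,0,0],[0,0,0,0]]]'
python3 -c "
from h import *
s=sense();im=snapshot('wrist');cv2.imwrite('pics/w4.png',im[:,:,::-1])
im=snapshot('top');cv2.imwrite('pics/t4.png',cv2.resize(im[150:250,225:385,::-1],None,fx=5,fy=5))
im=snapshot('side');cv2.imwrite('pics/s4.png',cv2.resize(im[120:320,185:345,::-1],None,fx=3,fy=3))
T=pose(s);
p=[440.2,-62,-.288]
print(wproj(T,stand2w(p,[[26,-96.5,126],[-26,-96.5,126],[26,96.5,126],[-26,96.5,126]])))
plan(446.8,-39.4,240,-16.5,n=10)"
```

```text
time: 7.8
tool_pos: [446.0, -49.8, 247.8]
tcp_rot: [179.2, -0.2, -16.7]
ft_force: [0.9, -0.2, -0.7]
finger_gap: 28.9
time: 8.63
tool_pos: [447.1, -47.3, 248.9]
tcp_rot: [179.1, -0.3, -16.7]
ft_force: [-0.3, 0.0, -0.4]
finger_gap: 29.1
[[276.67565532 291.96207488]
 [222.10941255 292.27247013]
 [282.12025031  78.29552821]
 [213.7735849   78.52932075]]
[-0.01, -0.04, 0.04, -0.0],[-0.01, -0.04, 0.04, -0.0],[-0.01, -0.04, 0.04, -0.0],[-0.01, -0.04, 0.04, -0.0],[-0.01, -0.04, 0.04, -0.0],[-0.01, -0.04, 0.04, -0.0],[-0.01, -0.04, 0.04, -0.0],[-0.01, -0.04, 0.04, -0.0],[-0.01, -0.04, 0.04, -0.0],[-0.01, -0.04, 0.04, -0.0],
pos [447.1 -47.1 248.9] rot [179.14  -0.3  -16.69] t 8.78 F [ 0.3 -0.1  0.4] gap 29.2
```

View pics/w4.png

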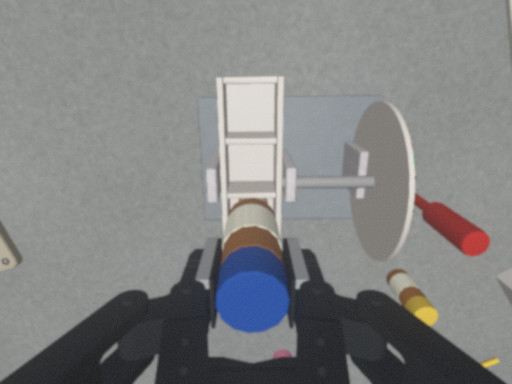

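View pics/s4.png

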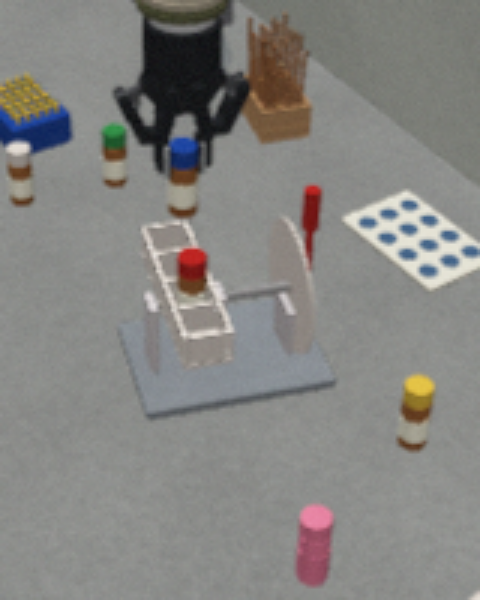

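View pics/t4.png

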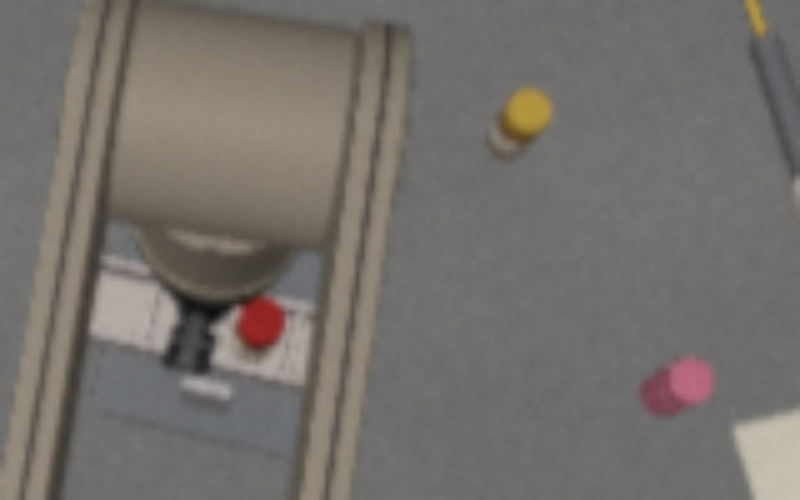

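```bash
python3 -c "
from h import *
im=cv2.imread('pics/w4.png')[60:230,190:310]
cv2.imwrite('pics/w4c.png',cv2.resize(im,None,fx=4,fy=4,interpolation=cv2.INTER_CUBIC))
"
```

```text
(no output)
```

View pics/w4c.png

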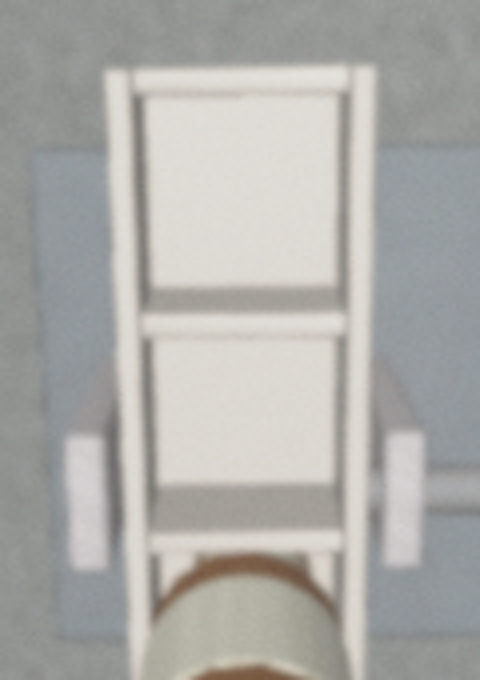

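```bash
python3 -c "
from h import *
s=sense();T=pose(s)
o=np.array([(105,67),(377,66),(243.5,322.5),(247.5,540.5)]);o=(o+.5)/4-.5+[190,60]
P=[[-26,96.5,126],[26,96.5,126],[0,47,126],[0,0,126]]
f=lambda p:(wproj(T,stand2w(p,P))-o).ravel()
r=least_squares(f,[440,-62,-.28]);print(r.x,np.degrees(r.x[2]),r.fun.round(1))
print(stand2w(r.x,[[0,-70.5,90],[0,23.5,90],[135,0,190]]))
"
```

```text
[ 4.42827938e+02 -6.06964994e+01 -2.80772958e-01] -16.087105486615727 [-0.2 -0.1  0.3 -0.6  0.1  0.4 -0.2  0.5]
[[ 423.29249926 -128.43582798   90.        ]
 [ 449.33975086  -38.11672322   90.        ]
 [ 572.54154586  -98.10478628  190.        ]]
```

```bash
python3 -m pendant '[[[0,-0.1,0.5,0],[0,-0.1,0.6,0],[0,-0.1,0.6,0],[0,-0.05,0.6,0],[0,0,0.6,0],[0,0,0.6,0],[0,0,0.6,0],[0,0,0.5,0],[0,0,0.3,0],[0,0,0,0]]]'
python3 -c "
from h import *
s=sense();im=snapshot('wrist');cv2.imwrite('pics/w5.png',im[:,:,::-1])
im=snapshot('side');cv2.imwrite('pics/s5.png',cv2.resize(im[180:260,205:305,::-1],None,fx=6,fy=6))
plan(449,-39,143,-16.5,n=10)"
```

```text
time: 9.62
tool_pos: [446.2, -39.1, 135.7]
tcp_rot: [179.1, 0.1, -16.6]
ft_force: [0.2, -1.0, 3.3]
finger_gap: 29.3
[0.01, -0.0, -0.03, -0.0],[0.01, -0.0, -0.03, -0.0],[0.01, -0.0, -0.03, -0.0],[0.01, -0.0, -0.03, -0.0],[0.01, -0.0, -0.03, -0.0],[0.01, -0.0, -0.03, -0.0],[0.01, -0.0, -0.03, -0.0],[0.01, -0.0, -0.03, -0.0],[0.01, -0.0, -0.03, -0.0],[0.01, -0.0, -0.03, -0.0],
pos [446.8 -39.3 137.2] rot [ 1.7914e+02 -1.0000e-02 -1.6600e+01] t 9.72 F [-0.2 -0.  -0.2] gap 29.4
```

View pics/w5.png

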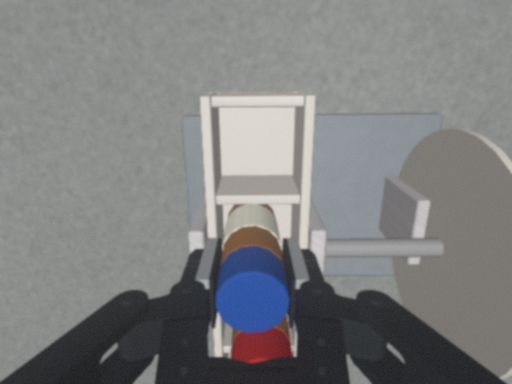

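View pics/s5.png

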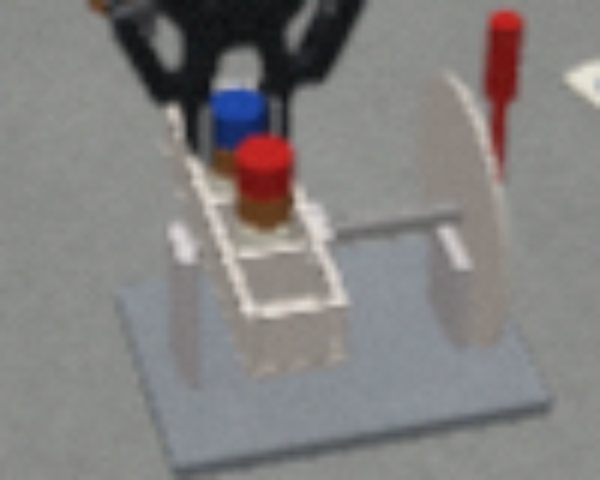

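```bash
python3 -m pendant '[[[0.08,0,0,0],[0.04,0,0,0],[0,0,0.03,0],[0,0,0.03,0],[0,0,0.03,0],[0,0,0,0],[0,0,0,0],[0,0,0,0],[0,0,0,0],[0,0,0,0]]]'
python3 -c "
from h import *
plan(449,-39,143,-16.5,n=10)"
```

```text
time: 10.55
tool_pos: [451.6, -40.5, 138.8]
tcp_rot: [179.2, -0.3, -16.6]
ft_force: [-0.5, 1.5, -0.5]
finger_gap: 28.9
[-0.01, -0.0, -0.02, -0.0],[-0.01, -0.0, -0.02, -0.0],[-0.01, -0.0, -0.02, -0.0],[-0.01, -0.0, -0.02, -0.0],[-0.01, -0.0, -0.02, -0.0],[-0.01, -0.0, -0.02, -0.0],[-0.01, -0.0, -0.02, -0.0],[-0.01, -0.0, -0.02, -0.0],[-0.01, -0.0, -0.02, -0.0],[-0.01, -0.0, -0.02, -0.0],
pos [451.6 -40.5 138.8] rot [179.17  -0.34 -16.61] t 10.55 F [-0.5  1.5 -0.5] gap 28.9
```

```bash
python3 -m pendant '[[[-0.05,0,0.06,0],[0,0,0.06,0],[0,0,0.06,0],[0,0,0.04,0],[0,0,0.04,0],[0,0,0.04,0],[0,0,0.04,0],[0,0,0.04,0],[0,0,0.03,0],[0,0,0.03,0]]]'
python3 -m pendant '[[[0,0,0.02,0],[0,0,0,0],[0,0,0,0],[0,0,0,0],[0,0,0,0],[0,0,0,0],[0,0,0,0],[0,0,0,0],[0,0,0,0],[0,0,0,0]]]' 0.2
```

```text
time: 11.38
tool_pos: [450.9, -40.2, 135.7]
tcp_rot: [179.2, -0.4, -16.6]
ft_force: [-3.5, 1.0, 6.2]
finger_gap: 29.2
time: 12.22
tool_pos: [450.8, -40.2, 134.7]
tcp_rot: [179.2, -0.4, -16.6]
ft_force: [-0.0, -0.5, -0.5]
finger_gap: 51.3
```

Blue is placed (6 N floor contact, then released). I'll back straight up and look.

```bash
python3 -m pendant '[[[0,0,-0.3,0],[0,0,-0.6,0],[0,0,-0.9,0],[0,0,-0.9,0],[0,0.2,-0.9,0],[0,0.5,-0.9,0],[0.3,0.9,-0.4,0],[0.6,1,0,0],[0.7,1,0,0],[0.7,1,0,0]]]' 1
python3 -c "
from h import *
im=snapshot('side');cv2.imwrite('pics/s6.png',cv2.resize(im[170:290,205:345,::-1],None,fx=5,fy=5))
plan(586,-278.5,150,-30,n=20)"
```

```text
time: 13.05
tool_pos: [469.1, -139.6, 250.3]
tcp_rot: [179.2, -0.8, -16.2]
ft_force: [-0.4, -0.2, 0.0]
finger_gap: 84.9
[0.37, 0.24, 0.25, 0.15],[0.38, 0.24, 0.25, 0.15],[0.38, 0.23, 0.25, 0.15],[0.38, 0.23, 0.25, 0.15],[0.38, 0.22, 0.25, 0.15],[0.39, 0.22, 0.25, 0.15],[0.39, 0.22, 0.25, 0.15],[0.39, 0.21, 0.25, 0.15],[0.39, 0.21, 0.25, 0.15],[0.4, 0.2, 0.25, 0.15],[0.4, 0.2, 0.25, 0.15],[0.4, 0.19, 0.25, 0.15],[0.4, 0.19, 0.25, 0.15],[0.41, 0.18, 0.25, 0.15],[0.41, 0.18, 0.25, 0.15],[0.41, 0.17, 0.25, 0.15],[0.41, 0.17, 0.25, 0.15],[0.41, 0.16, 0.25, 0.15],[0.42, 0.16, 0.25, 0.15],[0.42, 0.15, 0.25, 0.15],
pos [ 470.  -143.4  250.5] rot [179.06  -0.89 -16.29] t 13.1 F [-2.7 -2.1  0. ] gap 85.1
```

View pics/s6.png

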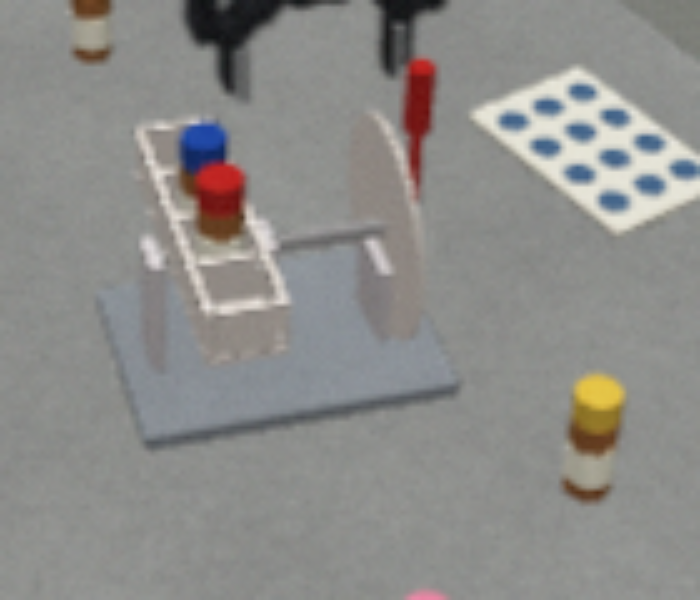

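```bash
python3 -m pendant '[[[0.5,0.9,0,0],[0.6,0.9,0,0],[0.7,0.8,0,0],[0.8,0.6,0.2,0],[0.9,0.4,0.5,0],[0.9,0.4,0.6,0],[0.9,0.3,0.7,0],[0.9,0.2,0.8,0],[0.7,0.2,0.8,0],[0.3,0,0.5,0]]]'
python3 -c "
from h import *
s=sense();im=snapshot('wrist');cv2.imwrite('pics/w7.png',im[:,:,::-1])
T=pose(s);print(wproj(T,[[586,-278.6,80]]))
plan(586,-278.6,130,-16.5,n=10)"
```

```text
time: 13.93
tool_pos: [590.9, -286.9, 188.4]
tcp_rot: [178.8, -1.9, -16.6]
ft_force: [-0.1, 0.7, -0.2]
finger_gap: 85.1
[[238.80624943 176.2474387 ]]
[-0.03, -0.03, 0.28, -0.0],[-0.03, -0.03, 0.28, -0.0],[-0.03, -0.03, 0.28, -0.0],[-0.03, -0.03, 0.28, -0.0],[-0.03, -0.03, 0.28, -0.0],[-0.03, -0.03, 0.28, -0.0],[-0.03, -0.03, 0.28, -0.0],[-0.03, -0.03, 0.28, -0.0],[-0.03, -0.03, 0.28, -0.0],[-0.03, -0.03, 0.28, -0.0],
pos [ 590.5 -286.2  186.3] rot [178.87  -1.78 -16.56] t 13.98 F [-2.   1.6 -1.9] gap 85.2
```

View pics/w7.png

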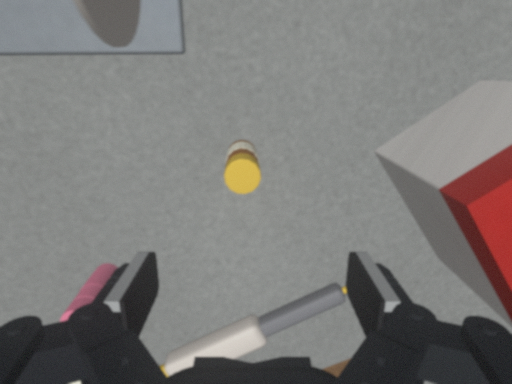

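```bash
python3 -m pendant '[[[-0.02,-0.08,0.6,0],[-0.02,-0.08,0.8,0],[-0.02,-0.08,0.8,0],[-0.02,-0.08,0.8,0],[-0.02,-0.06,0.8,0],[0,-0.04,0.8,0],[0,0,0.6,0],[0,0,0.4,0],[0,0,0.1,0],[0,0,0,0]]]'
python3 -c "
from h import *
s=sense();im=snapshot('wrist');cv2.imwrite('pics/w8.png',im[:,:,::-1])
plan(589,-278,43,-16.5,n=5)"
```

```text
time: 14.82
tool_pos: [592.7, -275.8, 72.9]
tcp_rot: [178.8, -2.0, -16.4]
ft_force: [0.8, 0.5, -0.6]
finger_gap: 85.2
[-0.03, 0.03, 0.3, 0.0],[-0.03, 0.03, 0.3, 0.0],[-0.03, 0.03, 0.3, 0.0],[-0.03, 0.03, 0.3, 0.0],[-0.03, 0.03, 0.3, 0.0],
pos [ 592.8 -275.9   73.2] rot [178.84  -2.03 -16.41] t 14.87 F [-0.3 -0.1 -0.3] gap 85.7
```

View pics/w8.png

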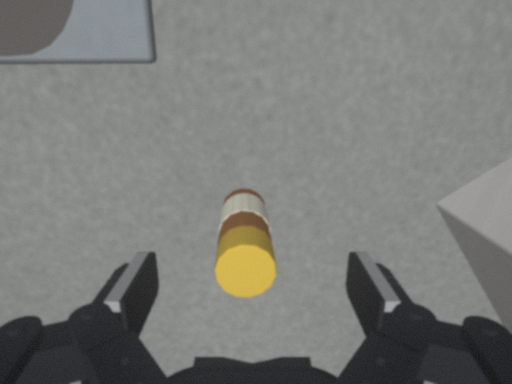

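```bash
python3 -c "
from h import *
s=sense();T=pose(s);print(wray(T,(245.5,268),80),T[:3,2])
p=wray(T,(245.5,268),80)
plan(p[0],p[1],43,-16.5,n=5)"
```

```text
[ 588.58086117 -277.84676947   80.        ] [ 0.02829877 -0.0294009  -0.99916704]
[-0.04, 0.03, 0.3, 0.0],[-0.04, 0.03, 0.3, 0.0],[-0.04, 0.03, 0.3, 0.0],[-0.04, 0.03, 0.3, 0.0],[-0.04, 0.03, 0.3, 0.0],
pos [ 592.8 -275.9   73.2] rot [178.84  -2.03 -16.41] t 14.87 F [-0.3 -0.1 -0.3] gap 85.7
```

```bash
python3 -m pendant '[[[-0.06,0.01,0.3,0],[-0.06,0.01,0.4,0],[-0.05,0.01,0.35,0],[-0.04,0,0.25,0],[0,0,0.1,0],[0,0,0,0],[0,0,0,0],[0,0,0,0],[0,0,0,0],[0,0,0,0]]]'
python3 -c "
from h import *
plan(589,-278,43,-16.5,n=2)"
```

```text
time: 15.7
tool_pos: [591.1, -277.7, 46.0]
tcp_rot: [178.8, -2.3, -16.4]
ft_force: [0.9, 0.2, -0.4]
finger_gap: 85.3
[-0.05, 0.02, 0.08, 0.01],[-0.05, 0.02, 0.08, 0.01],
pos [ 591.1 -277.7   46. ] rot [178.77  -2.34 -16.43] t 15.7 F [ 0.9  0.2 -0.4] gap 85.3
```

```bash
python3 -m pendant '[[[-0.05,0.02,0.04,0],[-0.05,0.02,0.04,0],[0,0,0,0],[0,0,0,0],[0,0,0,0],[0,0,0,0],[0,0,0,0],[0,0,0,0],[0,0,0,0],[0,0,0,0]]]' -1 40
python3 -m pendant '[[[0,0,-0.3,0],[0,0,-0.7,0],[0,0,-1,0],[0,0,-1,0],[-0.1,-0.1,-1,0],[-0.3,-0.1,-1,0],[-0.6,-0.2,-1,0],[-0.8,-0.3,-0.9,0],[-0.9,-0.3,-0.6,0],[-0.9,-0.5,-0.2,0]]]'
python3 -c "
from h import *
s=sense();im=snapshot('wrist');cv2.imwrite('pics/w9.png',im[:,:,::-1])
plan(423,-128.5,230,-16.5,n=10)"
```

```text
time: 16.53
tool_pos: [589.2, -278.4, 45.6]
tcp_rot: [178.7, -2.4, -16.4]
ft_force: [-0.3, -0.1, 0.7]
finger_gap: 29.0
time: 17.37
tool_pos: [522.1, -223.8, 210.3]
tcp_rot: [178.7, -2.5, -16.5]
ft_force: [0.3, -0.1, 0.5]
finger_gap: 29.0
[-0.6, -0.31, -0.1, 0.0],[-0.6, -0.31, -0.1, 0.0],[-0.6, -0.31, -0.1, 0.0],[-0.6, -0.31, -0.1, 0.0],[-0.6, -0.31, -0.1, 0.0],[-0.6, -0.31, -0.1, 0.0],[-0.6, -0.31, -0.1, 0.0],[-0.6, -0.31, -0.1, 0.0],[-0.6, -0.31, -0.1, 0.0],[-0.6, -0.31, -0.1, 0.0],
pos [ 520.6 -221.3  210.7] rot [178.78  -2.48 -16.46] t 17.42 F [ 5.8 -0.5 -0.3] gap 28.9
```

View pics/w9.png

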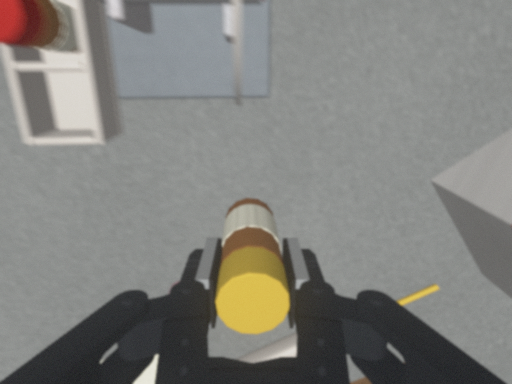

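```bash
python3 -m pendant '[[[-0.6,-0.33,-0.2,0],[-0.65,-0.33,-0.2,0],[-0.65,-0.33,-0.1,0],[-0.65,-0.33,0,0],[-0.65,-0.33,0,0],[-0.6,-0.3,0,0],[-0.5,-0.25,0,0],[-0.3,-0.1,0,0],[0,0,0,0],[0,0,0,0]]]'
python3 -c "
from h import *
s=sense();im=snapshot('wrist');cv2.imwrite('pics/w10.png',im[:,:,::-1])
im=snapshot('side');cv2.imwrite('pics/s10.png',cv2.resize(im[140:290,205:345,::-1],None,fx=4,fy=4))
T=pose(s);print(T[:3,2])
p=[442.8,-60.7,-.281]
for y in (-47,0,47): print(wproj(T,stand2w(p,[[-26,y,126],[26,y,126]])).round(1).tolist())
plan(423,-128.5,138,-16.5,n=10)"
```

```text
time: 18.25
tool_pos: [442.3, -146.8, 229.8]
tcp_rot: [178.7, -3.5, -16.4]
ft_force: [0.8, -0.2, -0.1]
finger_gap: 29.3
[ 0.05145412 -0.03947268 -0.99789498]
[[177.0, 141.3], [247.2, 140.2]]
[[171.5, 74.0], [246.6, 73.6]]
[[165.2, -3.3], [245.9, -2.7]]
[-0.12, -0.06, 0.46, 0.0],[-0.12, -0.06, 0.46, 0.0],[-0.12, -0.06, 0.46, 0.0],[-0.12, -0.06, 0.46, 0.0],[-0.12, -0.06, 0.46, 0.0],[-0.12, -0.06, 0.46, 0.0],[-0.12, -0.06, 0.46, 0.0],[-0.12, -0.06, 0.46, 0.0],[-0.12, -0.06, 0.46, 0.0],[-0.12, -0.06, 0.46, 0.0],
pos [ 442.5 -147.1  229.5] rot [178.66  -3.45 -16.39] t 18.35 F [-0.4  0.3 -1.1] gap 29.3
```

View pics/w10.png

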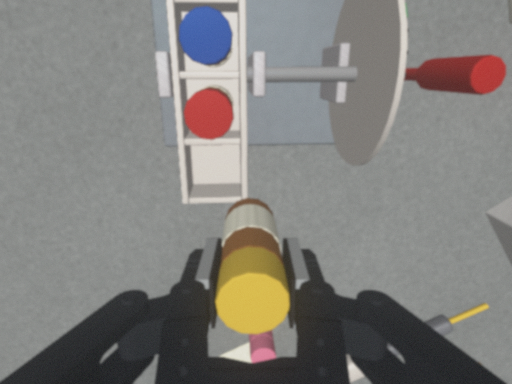

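View pics/s10.png

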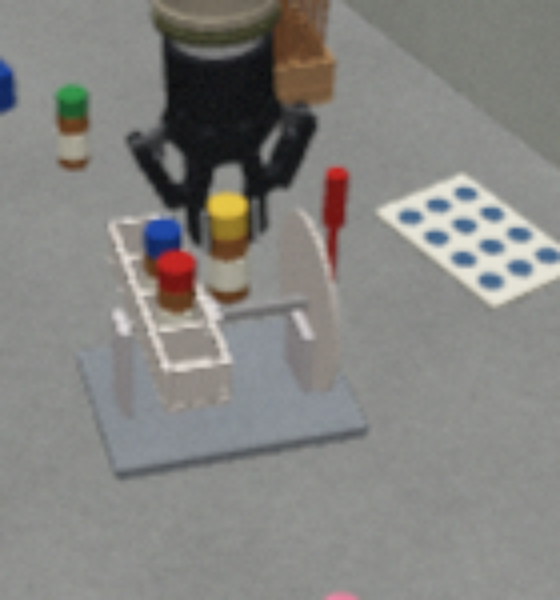

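```bash
python3 -m pendant '[[[-0.35,-0.2,0,0],[-0.4,-0.2,0,0],[-0.4,-0.2,0,0],[-0.3,-0.15,0.1,0],[-0.1,-0.02,0.3,0],[0,0,0.4,0],[0,0,0.4,0],[0,0,0.4,0],[0,0,0.2,0],[0,0,0,0]]]'
python3 -c "
from h import *
s=sense();im=snapshot('wrist');cv2.imwrite('pics/w11.png',im[:,:,::-1])
im=snapshot('side');cv2.imwrite('pics/s11.png',cv2.resize(im[160:270,205:315,::-1],None,fx=5,fy=5))
T=pose(s);z=T[:3,2];print(z, 'bottom',T[:3,3]+45.6*z,'rim',stand2w([442.8,-60.7,-.281],[0,-70.5,126]))
plan(423,-128.5,138,-16.5,n=10)"
```

```text
time: 19.18
tool_pos: [416.2, -123.1, 185.7]
tcp_rot: [178.7, -3.3, -16.4]
ft_force: [0.2, 0.9, -0.9]
finger_gap: 29.3
[ 0.04856538 -0.0384635  -0.99807914] bottom [ 418.4317451  -124.90097418  140.15047771] rim [[ 423.24918212 -128.43489145  126.        ]]
[0.04, 0.02, 0.24, 0.0],[0.04, 0.02, 0.24, 0.0],[0.04, 0.02, 0.24, 0.0],[0.04, 0.02, 0.24, 0.0],[0.04, 0.02, 0.24, 0.0],[0.04, 0.02, 0.24, 0.0],[0.04, 0.02, 0.24, 0.0],[0.04, 0.02, 0.24, 0.0],[0.04, 0.02, 0.24, 0.0],[0.04, 0.02, 0.24, 0.0],
pos [ 416.5 -123.2  186.7] rot [178.67  -3.34 -16.44] t 19.28 F [-0.5 -0.2 -0.8] gap 29.3
```

View pics/w11.png

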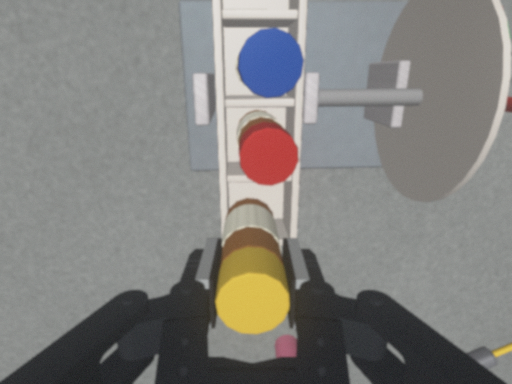

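View pics/s11.png

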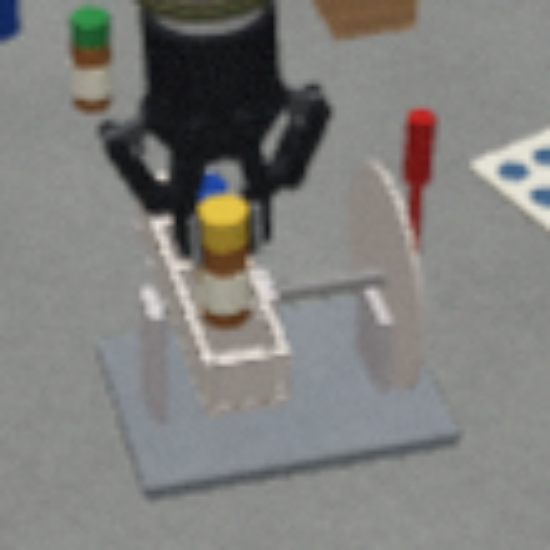

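```bash
python3 -m pendant '[[[0.08,0.03,0.1,0],[0.07,0.02,0.2,0],[0.03,0.01,0.3,0],[0,0,0.35,0],[0,0,0.35,0],[0,0,0.3,0],[0,0,0.25,0],[0,0,0.1,0],[0,0,0,0],[0,0,0,0]]]'
python3 -c "
from h import *
s=sense();T=pose(s);z=T[:3,2];print('bottom',T[:3,3]+45.6*z)
plan(423,-128.5,138,-16.5,n=10)"
```

```text
time: 20.12
tool_pos: [422.7, -127.8, 144.2]
tcp_rot: [178.7, -3.4, -16.5]
ft_force: [-0.0, -0.3, -1.1]
finger_gap: 29.0
bottom [ 424.96907882 -129.5704921    98.69888226]
[0.0, 0.0, 0.03, 0.0],[0.0, 0.0, 0.03, 0.0],[0.0, 0.0, 0.03, 0.0],[0.0, 0.0, 0.03, 0.0],[0.0, 0.0, 0.03, 0.0],[0.0, 0.0, 0.03, 0.0],[0.0, 0.0, 0.03, 0.0],[0.0, 0.0, 0.03, 0.0],[0.0, 0.0, 0.03, 0.0],[0.0, 0.0, 0.03, 0.0],
pos [ 422.7 -127.8  144.2] rot [178.67  -3.38 -16.46] t 20.12 F [-0.  -0.3 -1.1] gap 29.0
```

```bash
python3 -m pendant '[[[0,0,0.1,0],[0,0,0.1,0],[0,0,0.08,0],[0,0,0.07,0],[0,0,0.06,0],[0,0,0.05,0],[0,0,0.04,0],[0,0,0.03,0],[0,0,0.02,0],[0,0,0,0]]]'

```

```text
time: 20.95
tool_pos: [424.4, -128.7, 135.9]
tcp_rot: [178.6, -3.5, -16.5]
ft_force: [-0.5, -0.8, -1.6]
finger_gap: 29.0
```

```bash
python3 -m pendant '[[[0,0,0.05,0],[0,0,0.05,0],[0,0,0.05,0],[0,0,0.04,0],[0,0,0.04,0],[0,0,0.04,0],[0,0,0.03,0],[0,0,0.03,0],[0,0,0.03,0],[0,0,0.03,0]]]'

```

```text
time: 21.78
tool_pos: [424.9, -129.0, 135.6]
tcp_rot: [178.6, -3.5, -16.4]
ft_force: [-4.5, 2.3, 8.5]
finger_gap: 29.3
```

Contact with the floor (8.5 N), so I'll release and withdraw.

```bash
python3 -m pendant '[[[0,0,0,0],[0,0,0,0],[0,0,0,0],[0,0,0,0],[0,0,0,0],[0,0,0,0],[0,0,0,0],[0,0,0,0],[0,0,0,0],[0,0,0,0]]]' 0.2
python3 -m pendant '[[[0,0,-0.3,0],[0,0,-0.6,0],[0,0,-0.9,0],[0,0,-0.9,0],[0,0,-0.9,0],[0,0,-0.9,0],[0,0,-0.9,0],[0,0.3,-0.9,0],[0,0.5,-0.5,0],[0,0.6,0,0]]]' 
python3 -c "
from h import *
im=snapshot('side');cv2.imwrite('pics/s12.png',cv2.resize(im[160:270,205:315,::-1],None,fx=5,fy=5))
s=sense();im=snapshot('wrist');cv2.imwrite('pics/w12.png',im[:,:,::-1])
print(s['tool_pos'],s['joint_pos'])
plan(572.5,-140,258,-16.5)"
```

```text
time: 22.62
tool_pos: [425.2, -129.2, 135.1]
tcp_rot: [178.6, -3.6, -16.4]
ft_force: [-0.7, 0.9, -0.7]
finger_gap: 51.7
time: 23.45
tool_pos: [408.3, -149.0, 280.2]
tcp_rot: [178.6, -3.5, -16.3]
ft_force: [0.8, 0.0, -0.0]
finger_gap: 51.5
[ 407.74494183 -150.89126693  279.60862415] [-26.37594352 -23.54747374 108.51595191  -0.82309162  91.39709299
 -10.07003138]
[0.78, -0.28, 0.1, 0.0],[0.78, -0.28, 0.1, 0.0],[0.78, -0.28, 0.1, 0.0],[0.78, -0.28, 0.1, 0.0],[0.78, -0.28, 0.1, 0.0],[0.78, -0.28, 0.1, 0.0],[0.78, -0.28, 0.1, 0.0],[0.78, -0.28, 0.1, 0.0],[0.78, -0.28, 0.1, 0.0],[0.78, -0.28, 0.1, 0.0],
pos [ 407.6 -150.   278.3] rot [178.62  -3.34 -16.41] t 23.55 F [ 0.2  0.6 -0.2] gap 51.2
```

View pics/s12.png

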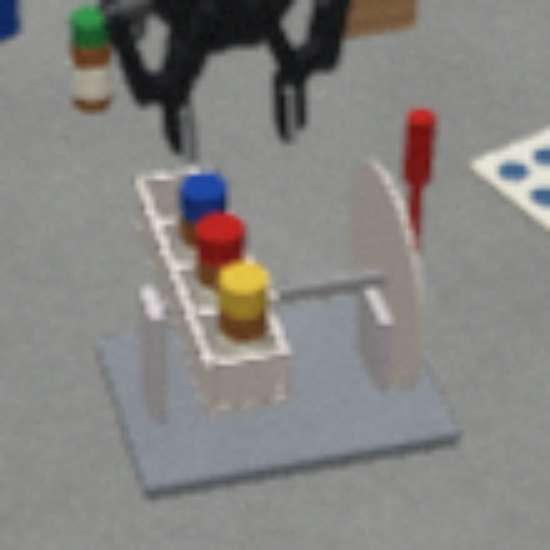

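View pics/w12.png

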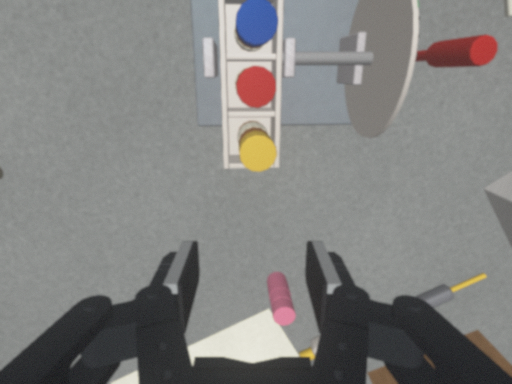

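```bash
python3 -c "
from h import *
plan(576,-105,265,-106.3,n=20)"
```

```text
[0.37, -0.23, 0.03, 0.98],[0.35, -0.26, 0.03, 0.98],[0.33, -0.28, 0.03, 0.98],[0.31, -0.31, 0.03, 0.98],[0.28, -0.33, 0.03, 0.98],[0.26, -0.35, 0.03, 0.98],[0.23, -0.37, 0.03, 0.98],[0.2, -0.39, 0.03, 0.98],[0.17, -0.4, 0.03, 0.98],[0.14, -0.41, 0.03, 0.98],[0.1, -0.42, 0.03, 0.98],[0.07, -0.43, 0.03, 0.98],[0.04, -0.43, 0.03, 0.98],[0.0, -0.44, 0.03, 0.98],[-0.03, -0.43, 0.03, 0.98],[-0.07, -0.43, 0.03, 0.98],[-0.1, -0.42, 0.03, 0.98],[-0.13, -0.42, 0.03, 0.98],[-0.17, -0.4, 0.03, 0.98],[-0.2, -0.39, 0.03, 0.98],
pos [ 407.6 -150.   278.3] rot [178.62  -3.34 -16.41] t 23.55 F [ 0.2  0.6 -0.2] gap 51.2
```

```bash
python3 -m pendant '[[[0.37,-0.23,0,1],[0.35,-0.26,0,1],[0.33,-0.28,0,1],[0.31,-0.31,0,1],[0.28,-0.33,0,1],[0.26,-0.35,0,1],[0.23,-0.37,0,1],[0.2,-0.39,0,1],[0.17,-0.4,0,1],[0.14,-0.41,0,1]]]'
python3 -m pendant '[[[0.1,-0.42,0,1],[0.07,-0.43,0,1],[0.04,-0.43,0,1],[0,-0.43,0,1],[-0.03,-0.43,0,1],[-0.07,-0.42,0,1],[-0.1,-0.4,0,0.9],[-0.1,-0.3,0,0.8],[-0.1,-0.2,0,0.5],[0,0,0,0.2]]]'
python3 -c "
from h import *
s=sense();im=snapshot('wrist');cv2.imwrite('pics/w13.png',im[:,:,::-1])
T=pose(s);print(T[:3,2],s['joint_pos'])
print(wproj(T,stand2w([442.8,-60.7,-.281],[[135,0,215],[135,0,165]])))
plan(576.4,-99.2,240,-106.3,n=10)"
```

```text
time: 24.38
tool_pos: [490.9, -127.8, 273.2]
tcp_rot: [-178.9, -2.6, -64.8]
ft_force: [0.0, -0.4, -0.1]
finger_gap: 51.4
time: 25.22
tool_pos: [560.3, -110.3, 262.9]
tcp_rot: [-178.6, -1.1, -105.7]
ft_force: [0.2, 0.1, -0.1]
finger_gap: 51.3
[ 0.01837782 -0.02556589 -0.9995042 ] [-15.55976799   1.05673312  88.73687326  -1.12900227  88.79890313
  90.10347499]
[[226.14886053 204.83742277]
 [229.81769939 182.84702706]]
[-0.08, -0.06, 0.11, 0.01],[-0.08, -0.06, 0.11, 0.01],[-0.08, -0.06, 0.11, 0.01],[-0.08, -0.06, 0.11, 0.01],[-0.08, -0.06, 0.11, 0.01],[-0.08, -0.06, 0.11, 0.01],[-0.08, -0.06, 0.11, 0.01],[-0.08, -0.06, 0.11, 0.01],[-0.08, -0.06, 0.11, 0.01],[-0.08, -0.06, 0.11, 0.01],
pos [ 559.8 -110.4  262.6] rot [-178.63   -1.13 -105.66] t 25.27 F [0.1 0.7 0.3] gap 51.2
```

View pics/w13.png

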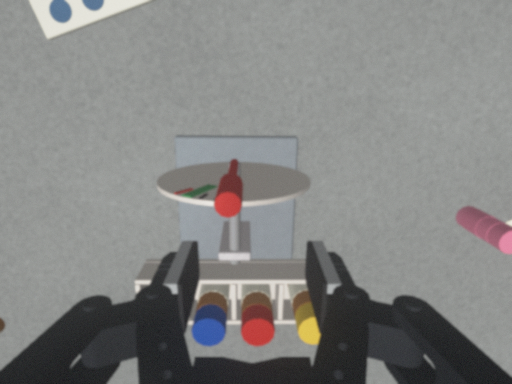

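```bash
python3 -m pendant '[[[-0.25,-0.15,0,0.05],[-0.25,-0.15,0,0.05],[-0.2,-0.13,0,0],[-0.1,-0.05,0.1,0],[0,0,0.2,0],[0,0,0.2,0],[0,0,0.2,0],[0,0,0.1,0],[0,0,0,0],[0,0,0,0]]]'
python3 -c "
from h import *
s=sense();im=snapshot('wrist');cv2.imwrite('pics/w14.png',im[:,:,::-1])
im=snapshot('side');cv2.imwrite('pics/s14.png',cv2.resize(im[120:270,225:335,::-1],None,fx=4,fy=4))
T=pose(s);print(T[:3,2])
print(wproj(T,stand2w([442.8,-60.7,-.281],[[135,0,215],[135,0,165]])))
print('stand coords of tcp', R.from_euler('z',.281).apply(s['tool_pos']-[442.8,-60.7,0]))
plan(576.4,-99.2,170,-106.3,n=10)"
```

```text
time: 26.1
tool_pos: [573.3, -96.4, 242.9]
tcp_rot: [-178.8, -1.1, -105.9]
ft_force: [-0.4, -0.4, -0.0]
finger_gap: 51.4
[ 0.01452327 -0.02467263 -0.99959008]
[[254.25032422 230.79679485]
 [252.44355007 201.73650606]]
stand coords of tcp [135.31511144   1.87367073 242.92404905]
[0.01, -0.02, 0.37, 0.01],[0.01, -0.02, 0.37, 0.01],[0.01, -0.02, 0.37, 0.01],[0.01, -0.02, 0.37, 0.01],[0.01, -0.02, 0.37, 0.01],[0.01, -0.02, 0.37, 0.01],[0.01, -0.02, 0.37, 0.01],[0.01, -0.02, 0.37, 0.01],[0.01, -0.02, 0.37, 0.01],[0.01, -0.02, 0.37, 0.01],
pos [573.4 -96.4 243.2] rot [-178.79   -1.13 -105.89] t 26.2 F [ 0.3 -0.2 -0.5] gap 51.3
```

View pics/w14.png

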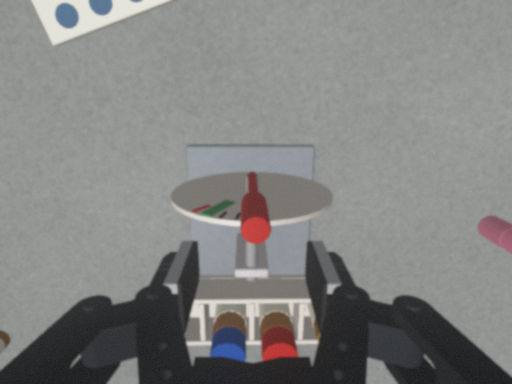

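View pics/s14.png

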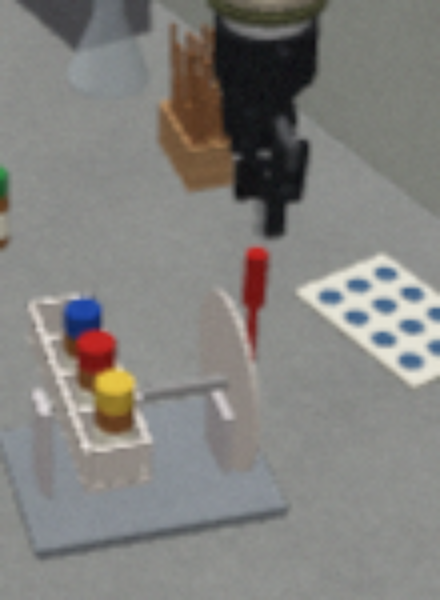

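```bash
python3 -m pendant '[[[0,-0.1,0.2,0],[0.0,-0.06,0.35,0],[0.02,0,0.45,0],[0,0,0.5,0],[0,0,0.5,0],[0,0,0.5,0],[0,0,0.5,0],[0,0,0.3,0],[0,0,0.1,0],[0,0,0,0]]]'
python3 -c "
from h import *
s=sense();im=snapshot('wrist');cv2.imwrite('pics/w15.png',im[:,:,::-1])
print('stand coords of tcp', R.from_euler('z',.281).apply(s['tool_pos']-[442.8,-60.7,0]),s['ft_force'])
"
```

```text
time: 27.03
tool_pos: [576.6, -99.7, 166.0]
tcp_rot: [-179.0, -1.1, -105.9]
ft_force: [1.3, 0.7, -0.9]
finger_gap: 51.3
stand coords of tcp [139.4134846   -0.39009289 165.97613618] [ 1.34867961  0.69495415 -0.94901283]
```

View pics/w15.png

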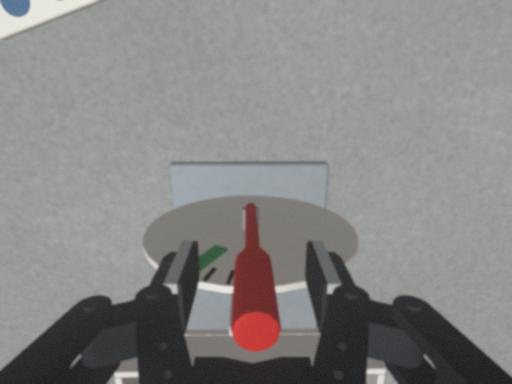

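```bash
python3 -m pendant '[[[-0.25,0,0,0],[-0.25,0,0,0],[-0.2,0,0,0],[-0.2,0,0,0],[-0.2,0,0,0],[-0.2,0,0,0],[-0.2,0,0,0],[-0.2,0,0,0],[-0.2,0,0,0],[-0.2,0,0,0]]]'
python3 -c "
from h import *
s=sense();im=snapshot('wrist');cv2.imwrite('pics/w16.png',im[:,:,::-1])
im=snapshot('side');cv2.imwrite('pics/s16.png',cv2.resize(im[150:270,215:335,::-1],None,fx=5,fy=5))
print('stand coords of tcp', R.from_euler('z',.281).apply(s['tool_pos']-[442.8,-60.7,0]),s['ft_force'])
"
```

```text
time: 27.92
tool_pos: [587.5, -65.9, 167.4]
tcp_rot: [-178.8, -2.2, -106.2]
ft_force: [-2.1, -7.9, -2.2]
finger_gap: 51.3
stand coords of tcp [140.47235434  35.13299664 167.44140773] [-2.06223519 -7.91197124 -2.24751128]
```

View pics/w16.png

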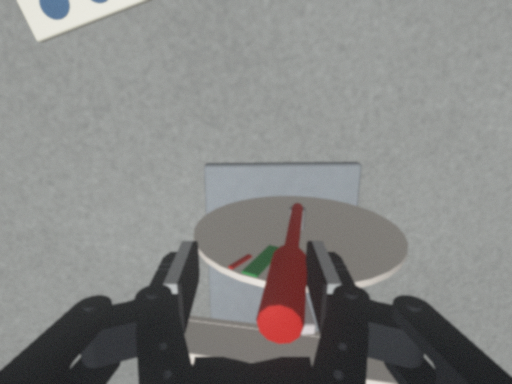

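View pics/s16.png

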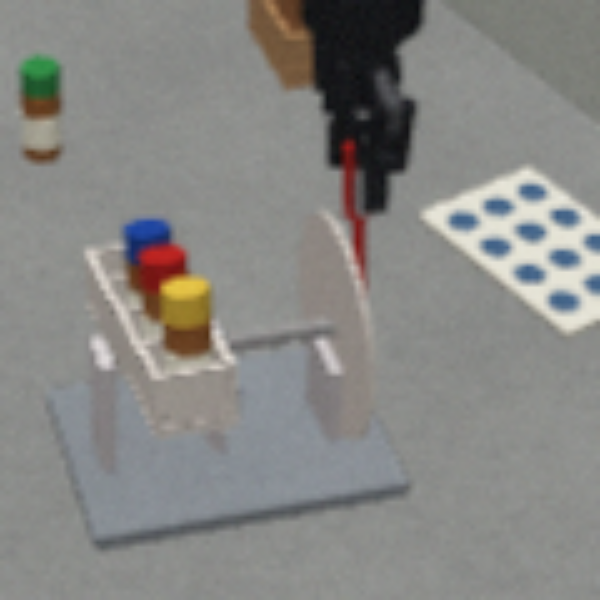

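```bash
cat >> h.py <<'E'
PS=[442.8,-60.7,-.281]
def hp(th,r=125): return stand2w(PS,[135,r*np.sin(th),90+r*np.cos(th)])
def thw(T,uv):
    r=least_squares(lambda t:(wproj(T,hp(t[0]))[0]-uv),[.3]);return np.degrees(r.x[0]),r.fun
E
python3 -c "
from h import *
T=pose(sense());print(thw(T,(282,322)))
s=sense();print('stand coords of tcp', R.from_euler('z',.281).apply(s['tool_pos']-[442.8,-60.7,0]))
"
```

```text
(np.float64(12.250817682192102), array([-0.54713708,  4.48428453]))
stand coords of tcp [140.45171693  35.60842912 167.40315338]
```

```bash
python3 -m pendant '[[[-0.2,0,0,0],[-0.2,0,0,0],[-0.2,0,0,0],[-0.2,0,0,0],[-0.2,0,0,0],[-0.15,0,0,0],[-0.1,0,0,0],[0,0,0,0],[0,0,0,0],[0,0,0,0]]]'
python3 -c "
from h import *
s=sense();im=snapshot('wrist');cv2.imwrite('pics/w17.png',im[:,:,::-1])
im=snapshot('side');cv2.imwrite('pics/s17.png',cv2.resize(im[150:270,215:335,::-1],None,fx=5,fy=5))
print('stand coords of tcp', R.from_euler('z',.281).apply(s['tool_pos']-[442.8,-60.7,0]),s['ft_force'])
T=pose(s)
for a in (20,25,30,35): print(a,wproj(T,hp(np.radians(a))))
"
```

```text
time: 28.85
tool_pos: [591.7, -51.2, 165.4]
tcp_rot: [-178.9, -3.5, -106.4]
ft_force: [-1.6, -2.2, -0.5]
finger_gap: 51.0
stand coords of tcp [140.4397153   50.41411045 165.41593168] [-1.62634098 -2.1806361  -0.4555419 ]
20 [[279.46805951 321.16256912]]
25 [[251.74081108 314.95498985]]
30 [[226.53226663 307.62611513]]
35 [[204.25104049 299.46951819]]
```

View pics/w17.png

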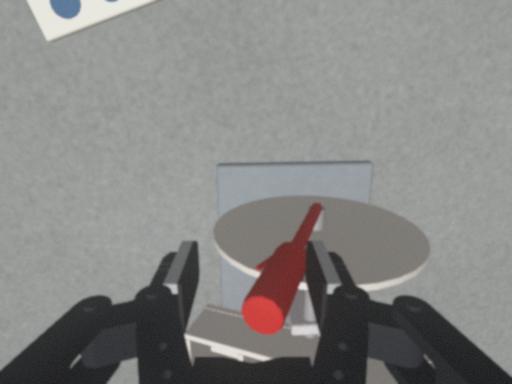

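View pics/s17.png

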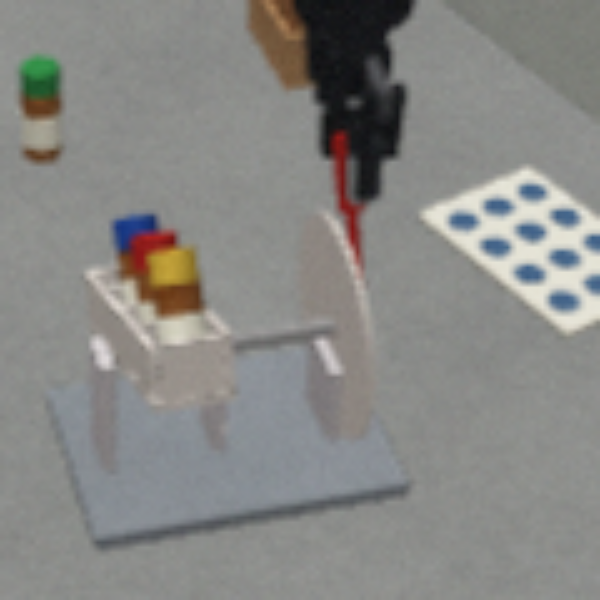

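```bash
python3 -m pendant '[[[-0.15,0,0,0],[-0.15,0,0,0],[-0.15,0,0,0],[-0.15,0,0,0],[-0.15,0,0,0],[-0.15,0,0,0],[-0.1,0,0,0],[0,0,0,0],[0,0,0,0],[0,0,0,0]]]'
python3 -c "
from h import *
s=sense();im=snapshot('wrist');cv2.imwrite('pics/w18.png',im[:,:,::-1])
print('stand coords of tcp', R.from_euler('z',.281).apply(s['tool_pos']-[442.8,-60.7,0]),s['ft_force'])
T=pose(s)
for a in (25,30,35): print(a,wproj(T,hp(np.radians(a))))
"
```

```text
time: 29.78
tool_pos: [594.9, -39.8, 163.7]
tcp_rot: [-179.0, -4.4, -106.7]
ft_force: [-1.9, -1.4, -0.4]
finger_gap: 51.3
stand coords of tcp [140.35052137  62.22767316 163.68706784] [-1.94342893 -1.40386196 -0.43915592]
25 [[284.7448705 316.0933423]]
30 [[258.12581936 309.01669961]]
35 [[234.27703545 301.04724839]]
```

View pics/w18.png

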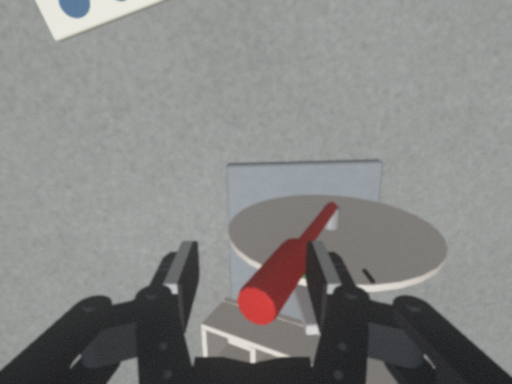

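```bash
python3 -m pendant '[[[0.15,0,0,0],[0.1,0,0,0],[0,0,0,0],[0,0,0,0],[0,0,0,0],[0,0,0,0],[0,0,0,0],[0,0,0,0],[0,0,0,0],[0,0,0,0]]]'
python3 -c "
from h import *
s=sense();im=snapshot('wrist');cv2.imwrite('pics/w19.png',im[:,:,::-1])
im=snapshot('side');cv2.imwrite('pics/s19.png',cv2.resize(im[150:270,215:335,::-1],None,fx=5,fy=5))
print('stand coords of tcp', R.from_euler('z',.281).apply(s['tool_pos']-[442.8,-60.7,0]),s['ft_force'])
T=pose(s)
for a in (25,30,35): print(a,wproj(T,hp(np.radians(a))),(proj('side',hp(np.radians(a)))-[215,150])*5)
"
```

```text
time: 30.67
tool_pos: [594.6, -42.9, 165.2]
tcp_rot: [-178.9, -4.2, -106.6]
ft_force: [0.9, 1.1, -0.8]
finger_gap: 51.4
stand coords of tcp [140.89470281  59.24101879 165.16160159] [ 0.85971224  1.05668591 -0.84926712]
25 [[275.96180921 315.09670573]] [[344.35807153 130.69999417]]
30 [[249.925812   308.05418269]] [[339.3245544  128.84334333]]
35 [[226.66510413 300.14301291]] [[334.51986014 128.46138192]]
```

View pics/w19.png

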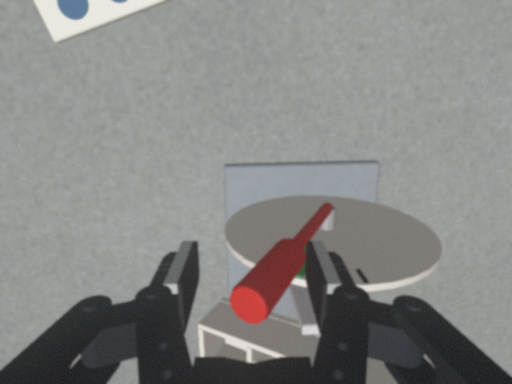

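View pics/s19.png

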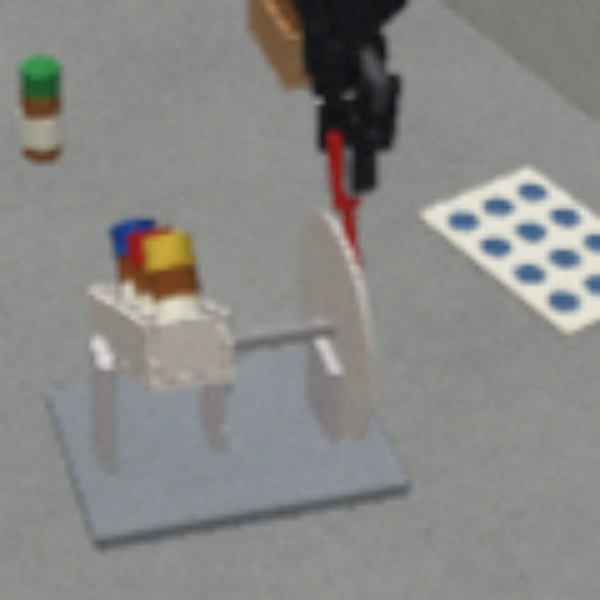

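```bash
python3 -m pendant '[[[0,0,0,0],[0,0,0,0],[0,0,0,0],[0,0,0,0],[0,0,0,0],[0,0,0,0],[0,0,0,0],[0,0,0,0],[0,0,0,0],[0,0,0,0]]]'
python3 -m pendant '[[[0,0,0,0],[0,0,0,0],[0,0,0,0],[0,0,0,0],[0,0,0,0],[0,0,0,0],[0,0,0,0],[0,0,0,0],[0,0,0,0],[0,0,0,0]]]'
python3 -m pendant '[[[0,0,0,0],[0,0,0,0],[0,0,0,0],[0,0,0,0],[0,0,0,0],[0,0,0,0],[0,0,0,0],[0,0,0,0],[0,0,0,0],[0,0,0,0]]]'
python3 -c "
from h import *
s=sense();im=snapshot('wrist');cv2.imwrite('pics/w20.png',im[:,:,::-1])
print('stand coords of tcp', R.from_euler('z',.281).apply(s['tool_pos']-[442.8,-60.7,0]),s['ft_force'])
T=pose(s)
for a in (25,30,35): print(a,wproj(T,hp(np.radians(a))))
for a in (26,34,10,20,40): print(a,[wproj(T,stand2w(PS,[120,r*np.sin(np.radians(a)),90+r*np.cos(np.radians(a))])).round().tolist() for r in (50,72)])
"
```

```text
time: 31.6
tool_pos: [594.5, -42.9, 165.1]
tcp_rot: [-178.9, -4.2, -106.6]
ft_force: [0.1, 0.0, -0.8]
finger_gap: 51.0
time: 32.43
tool_pos: [594.5, -42.9, 165.1]
tcp_rot: [-178.9, -4.2, -106.6]
ft_force: [0.4, 0.0, -0.3]
finger_gap: 51.3
time: 33.27
tool_pos: [594.6, -42.9, 165.1]
tcp_rot: [-178.9, -4.2, -106.6]
ft_force: [0.5, -0.3, 0.8]
finger_gap: 50.9
stand coords of tcp [140.86190314  59.19673324 165.09499155] [ 0.45536599 -0.29142991  0.8327083 ]
25 [[275.87774774 315.15623981]]
30 [[249.82912123 308.10661092]]
35 [[226.55829584 300.18766922]]
26 [[[310.0, 258.0]], [[302.0, 277.0]]]
34 [[[299.0, 256.0]], [[284.0, 273.0]]]
10 [[[334.0, 261.0]], [[340.0, 282.0]]]
20 [[[319.0, 260.0]], [[316.0, 279.0]]]
40 [[[292.0, 254.0]], [[272.0, 269.0]]]
```

View pics/w20.png

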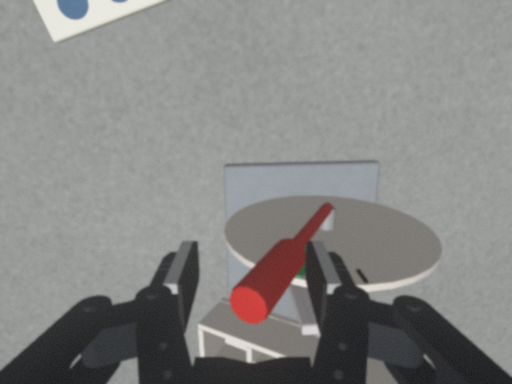

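```bash
python3 -c "
from h import *
for a in (24,27,30,33,36):
    t=np.radians(a);c,s=np.cos(t),np.sin(t)
    out=[]
    for x,y,z in [(-26,-96.5,36),(26,-96.5,36),(-26,96.5,36),(-26,-96.5,-5),(26,-96.5,-5)]:
        P=stand2w(PS,[x,y*c+z*s,90-y*s+z*c]); out.append(((proj('side',P)[0]-[215,150])*5).round().tolist())
    print(a,out)
im=cv2.imread('pics/s19.png')[180:420,60:260];cv2.imwrite('pics/s19c.png',cv2.resize(im,None,fx=3,fy=2.5))
im=cv2.imread('pics/s19.png')[180:420,60:260];cv2.imwrite('pics/s19c.png',cv2.resize(im,None,fx=2.5,fy=2.5))
"
```

```text
24 [[148.0, 342.0], [233.0, 328.0], [84.0, 269.0], [155.0, 407.0], [239.0, 394.0]]
27 [[147.0, 333.0], [231.0, 320.0], [84.0, 275.0], [154.0, 399.0], [238.0, 386.0]]
30 [[145.0, 324.0], [229.0, 311.0], [85.0, 282.0], [153.0, 391.0], [237.0, 378.0]]
33 [[143.0, 315.0], [227.0, 302.0], [85.0, 289.0], [152.0, 383.0], [236.0, 369.0]]
36 [[142.0, 307.0], [226.0, 294.0], [86.0, 297.0], [151.0, 375.0], [235.0, 361.0]]
```

View pics/s19c.png

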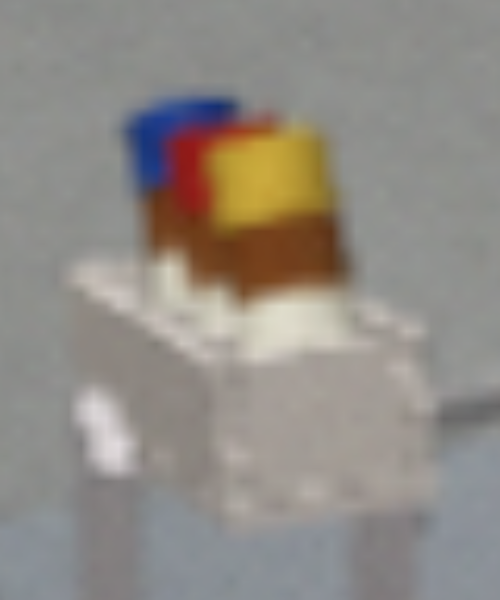

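```bash
python3 -m pendant '[[[0.3,0,0,0],[0.3,0,0,0],[0.25,0,0,0],[0.2,0,0,0],[0.2,0,0,0],[0.2,0,0,0],[0.2,0,0,0],[0.2,0,0,0],[0.2,0,0,0],[0.2,0,0,0]]]'
python3 -c "
from h import *
s=sense()
print('stand coords of tcp', R.from_euler('z',.281).apply(s['tool_pos']-[442.8,-60.7,0]),s['ft_force'])
"
```

```text
time: 34.15
tool_pos: [585.2, -76.8, 175.9]
tcp_rot: [-178.5, -2.8, -106.2]
ft_force: [0.8, 8.8, 4.7]
finger_gap: 51.2
stand coords of tcp [141.33109232  24.02023797 175.90435559] [0.75337568 8.75946581 4.74821746]
```

```bash
python3 -m pendant '[[[0.2,0,0.04,0],[0.2,0,0.04,0],[0.2,0,0.04,0],[0.2,0,0.04,0],[0.2,0,0.04,0],[0.2,0,0.04,0],[0.2,0,0.04,0],[0.2,0,0.04,0],[0.2,0,0.04,0],[0.15,0,0.02,0]]]'
python3 -c "
from h import *
s=sense();im=snapshot('wrist');cv2.imwrite('pics/w21.png',im[:,:,::-1])
print('stand coords of tcp', R.from_euler('z',.281).apply(s['tool_pos']-[442.8,-60.7,0]),s['ft_force'])
T=pose(s)
for a in (0,3,6,9): print(a,wproj(T,hp(np.radians(a))))
"
```

```text
time: 34.98
tool_pos: [579.7, -106.3, 180.9]
tcp_rot: [-177.8, -1.3, -105.9]
ft_force: [-0.4, 6.1, 2.5]
finger_gap: 50.8
stand coords of tcp [144.13614731  -5.82268259 180.91318471] [-0.40080403  6.09252939  2.52886301]
0 [[239.03332586 315.2604045 ]]
3 [[222.47720866 315.17101296]]
6 [[206.06714386 314.52441747]]
9 [[189.97025666 313.33165452]]
```

View pics/w21.png

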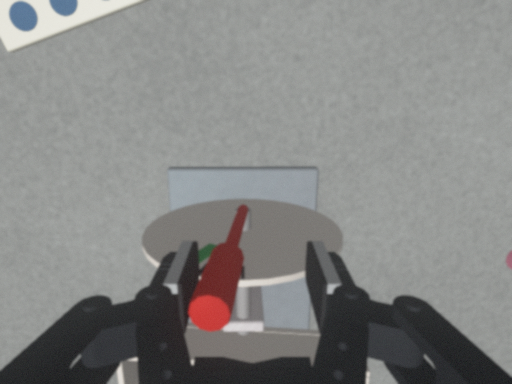

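```bash
python3 -m pendant '[[[0.15,0.02,0.05,0],[0.15,0.02,0.05,0],[0.15,0.02,0.05,0],[0.12,0,0.05,0],[0.12,0,0.05,0],[0.1,0,0.05,0],[0.1,0,0.03,0],[0.1,0,0.03,0],[0.1,0,0.03,0],[0.1,0,0.03,0]]]'
python3 -c "
from h import *
s=sense();im=snapshot('wrist');cv2.imwrite('pics/w22.png',im[:,:,::-1])
print('stand coords of tcp', R.from_euler('z',.281).apply(s['tool_pos']-[442.8,-60.7,0]),s['ft_force'])
T=pose(s)
for a in (-3,0,3,6): print(a,wproj(T,hp(np.radians(a))))
"
```

```text
time: 35.87
tool_pos: [577.2, -117.7, 180.4]
tcp_rot: [-177.2, 0.4, -105.6]
ft_force: [2.2, 11.0, 2.4]
finger_gap: 51.2
stand coords of tcp [144.95342053 -17.52213497 180.43495501] [ 2.21905937 11.01274385  2.36751001]
-3 [[223.24817181 316.42215461]]
0 [[206.63357129 316.49972271]]
3 [[190.14731439 316.02190404]]
6 [[173.95896399 314.99609867]]
```

View pics/w22.png

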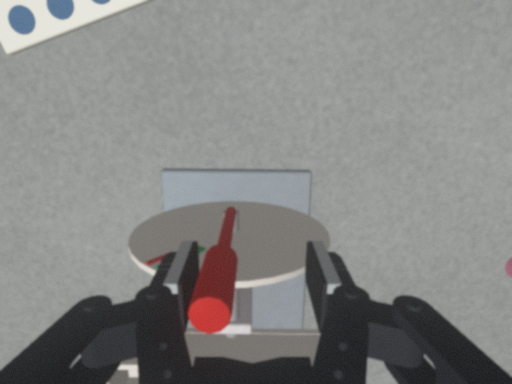

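```bash
python3 -m pendant '[[[0.15,0,0.03,0],[0.15,0,0.03,0],[0.2,0,0.03,0],[0.2,0,0.03,0],[0.2,0,0.03,0],[0.2,0,0.03,0],[0.2,0,0.03,0],[0.2,0,0.03,0],[0.2,0,0.03,0],[0.2,0,0.03,0]]]'
python3 -c "
from h import *
s=sense();im=snapshot('wrist');cv2.imwrite('pics/w23.png',im[:,:,::-1])
print('stand coords of tcp', R.from_euler('z',.281).apply(s['tool_pos']-[442.8,-60.7,0]),s['ft_force'])
T=pose(s)
for a in (-3,0,3,6): print(a,wproj(T,hp(np.radians(a))))
"
```

```text
time: 36.75
tool_pos: [578.5, -116.1, 178.8]
tcp_rot: [-176.7, 4.3, -104.4]
ft_force: [5.3, 20.6, 3.3]
finger_gap: 51.3
stand coords of tcp [145.71639181 -15.59299227 178.81602931] [ 5.34541719 20.58283313  3.2803685 ]
-3 [[221.03172654 318.58346488]]
0 [[204.47699365 317.61401953]]
3 [[188.21788765 316.10050439]]
6 [[172.41737461 314.0658618 ]]
```

View pics/w23.png

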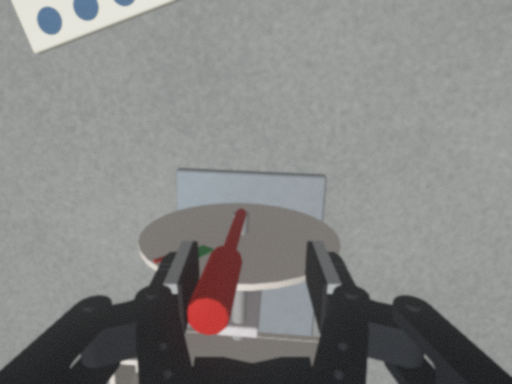

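```bash
python3 -m pendant '[[[-0.15,0,0,0],[-0.2,0,0,0],[-0.2,0,0,0],[-0.1,0,0,0],[0,0,0,0],[0,0,0,0],[0,0,0,0],[0,0,0,0],[0,0,0,0],[0,0,0,0]]]'
python3 -c "
from h import *
s=sense();im=snapshot('wrist');cv2.imwrite('pics/w24.png',im[:,:,::-1])
im=snapshot('side');cv2.imwrite('pics/s24.png',cv2.resize(im[150:270,215:335,::-1],None,fx=5,fy=5))
print('stand coords of tcp', R.from_euler('z',.281).apply(s['tool_pos']-[442.8,-60.7,0]),s['ft_force'],pose(s)[:3,2])
"
```

```text
time: 37.63
tool_pos: [581.2, -104.5, 180.1]
tcp_rot: [-176.7, 4.3, -104.4]
ft_force: [-0.2, 0.2, -0.4]
finger_gap: 51.0
stand coords of tcp [145.14093433  -3.69573571 180.13345921] [-0.19059593  0.18239274 -0.37454534] [ 0.0749756   0.05808218 -0.9954924 ]
```

View pics/w24.png

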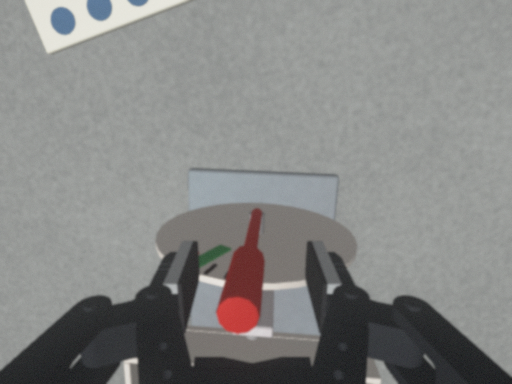

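View pics/s24.png

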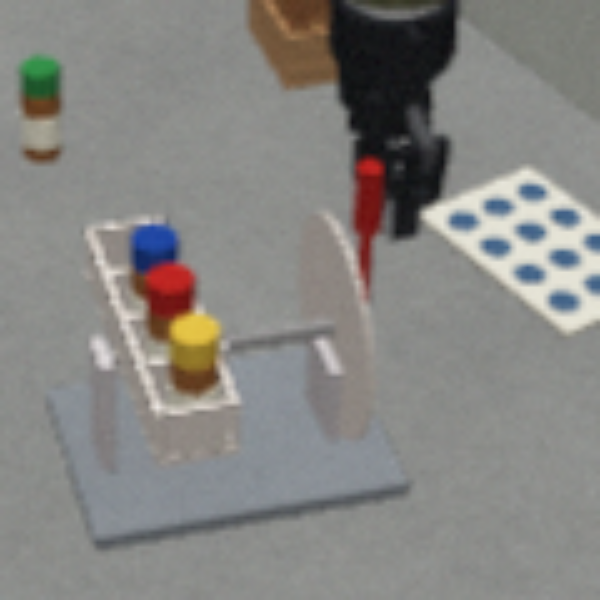

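```bash
python3 -m pendant '[[[-0.15,-0.1,-0.2,0],[-0.05,-0.05,-0.4,0],[-0.03,-0.03,-0.5,0],[-0.03,-0.03,-0.6,0],[-0.03,-0.03,-0.7,0],[-0.03,-0.03,-0.7,0],[-0.03,-0.03,-0.7,0],[0,0,-0.7,0],[0,0,-0.5,0],[0,0,0,0]]]'
python3 -m pendant '[[[0,-0.5,-0.3,0],[0,-0.7,-0.3,0],[0,-0.8,0,0],[0,-0.8,0,0],[0,-0.6,0,0],[0,-0.3,0,0],[0,0,0,0],[0,0,0,0],[0,0,0,0],[0,0,0,0]]]'
python3 -c "
from h import *
s=sense();im=snapshot('wrist');cv2.imwrite('pics/w25.png',im[:,:,::-1])
im=snapshot('side');cv2.imwrite('pics/s25.png',cv2.resize(im[150:270,215:335,::-1],None,fx=5,fy=5))
im=snapshot('top');cv2.imwrite('pics/t25.png',im[:,:,::-1])
print(s['tool_pos'],s['ft_force'])
for a in (0,2,4,6,8):
    t=np.radians(a);c,s=np.cos(t),np.sin(t)
    out=[]
    for x,y,z in [(-26,-96.5,36),(26,-96.5,36),(-26,96.5,36),(-26,-96.5,-5),(26,-96.5,-5)]:
        P=stand2w(PS,[x,y*c+z*s,90-y*s+z*c]); out.append(((proj('side',P)[0]-[215,150])*5).round().tolist())
    print(a,out,(proj('side',hp(t))[0]-[215,150])*5)
"
```

```text
time: 38.57
tool_pos: [582.3, -105.0, 295.2]
tcp_rot: [-176.3, 4.3, -104.4]
ft_force: [0.8, 0.6, 1.2]
finger_gap: 51.2
time: 39.4
tool_pos: [654.6, -124.7, 314.3]
tcp_rot: [-176.2, 4.3, -104.4]
ft_force: [-0.0, 0.6, 0.2]
finger_gap: 51.3
[ 654.60295534 -124.69117015  314.29114596] [-0.04307344  0.56203149  0.22020232]
0 [[157.0, 413.0], [241.0, 399.0], [85.0, 224.0], [157.0, 463.0], [240.0, 449.0]] [371.60829463 162.20661726]
2 [[157.0, 407.0], [241.0, 393.0], [85.0, 227.0], [157.0, 459.0], [240.0, 445.0]] [369.37486056 158.35698502]
4 [[156.0, 401.0], [240.0, 387.0], [85.0, 230.0], [157.0, 455.0], [240.0, 441.0]] [367.14030122 154.72977285]
6 [[156.0, 395.0], [240.0, 382.0], [84.0, 233.0], [157.0, 451.0], [240.0, 437.0]] [364.90772041 151.32841076]
8 [[155.0, 390.0], [239.0, 376.0], [84.0, 237.0], [157.0, 447.0], [240.0, 433.0]] [362.68017579 148.15592589]
```

View pics/w25.png

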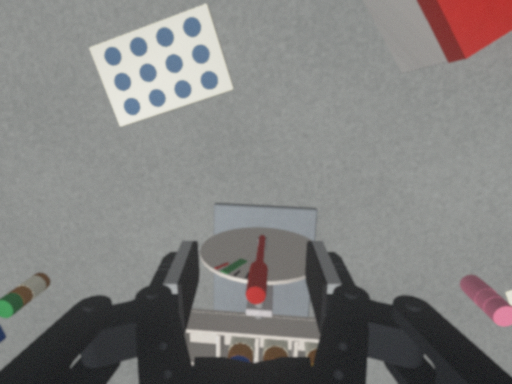

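View pics/s25.png

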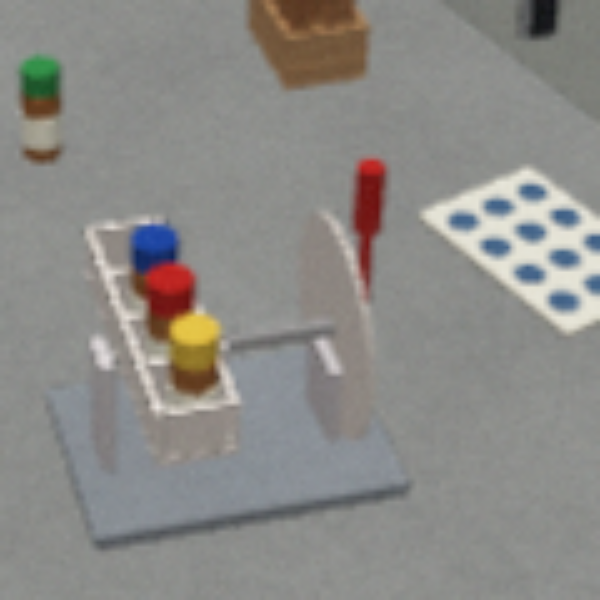

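View pics/t25.png

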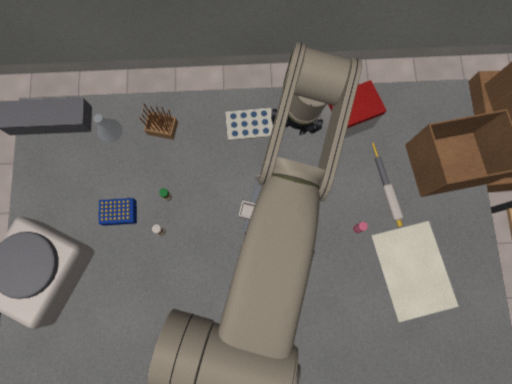

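```bash
python3 -c "
from h import *
a=cv2.imread('pics/side0.png');b=snapshot('side')[:,:,::-1]
def cen(i):
    c=i[175:225,280:298].astype(int);m=(c[:,:,2]>c[:,:,1]+60);y,x=np.nonzero(m);return x.mean()+280,y.mean()+175,y.min()+175,len(x)
print(cen(a),cen(b))
for n,(y0,y1,x0,x1) in {'lever':(175,212,280,300),'trayend':(225,245,240,268)}.items():
    A=cv2.cvtColor(a[y0:y1,x0:x1],6).astype(np.float32);B=cv2.cvtColor(np.ascontiguousarray(b[y0:y1,x0:x1]),6).astype(np.float32)
    print(n,cv2.phaseCorrelate(A,B),np.abs(A-B).mean())
"
```

```text
(np.float64(288.1162790697674), np.float64(191.2906976744186), np.int64(182), 86) (np.float64(288.1162790697674), np.float64(191.2906976744186), np.int64(182), 86)
lever ((-0.10279401185737491, -0.004325395361419737), 0.978028604388237) 3.8459458
trayend ((-0.34817108366155836, -0.2268312140368156), 0.7258816862106323) 7.848214
```

The lever is pixel-identical to its starting position, so the rack is level. All three vials are upright, the bystanders haven't moved, and the robot is clear. Handing in.

```bash
python3 -c "
from bench import *
print(hand_in())"
```

```text
the job is handed in; nothing more can be done
None
```

The job is done and handed in at about 39.5 s of the 72 s limit. No verdict was reported.

- **Vials:** Blue went into cell 2 and yellow into cell 0, on either side of the red vial in cell 1. I lowered each until the wrist felt the cell floor (6 to 9 N) before letting go.
- **Tilt:** I straddled the lever loosely with the fingers and pushed the rack to about 30°. The handle's position in the wrist image, the tray corners in the side image and the finger geometry all agreed within about 1°. I backed off slightly and left it there for more than 2.5 s.
- **Return:** I pushed the rack back against its stop with about 20 N. In the side image the lever is in the same pixels as at the start.
- **Last checks:** All three vials look upright in their cells, and the robot is clear of everything. The green and white vials, pipette and tip box look unmoved in the top view.

**Disagreements:**
- The first stand pose, from the fixed cameras, was 2 to 3 mm off the wrist-camera one, so I used the wrist-camera pose.
- The tool drifted up to about 5° off vertical during the moves, and yellow was set down tilted about 4°. It looked upright after release.
- A second comparison with the start, at the tray's end, showed a shift of about 0.3 px. Yellow now stands in that area, so I relied on the lever comparison.

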